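# Nest, lock and height-check filter housings

## Task

Put every loose aluminium filter housing into a bay of the inspection jig, one to a bay and flat on its floor, then turn both brass screws of the jig clockwise until tight with the screw key (never with the fingers). Then stand the bridge gauge astride each housing in turn, from the tallest to the lowest, legs on the jig's plate and the foot on the middle of the housing, letting it rest there each time for about a second so that it reads the height. Finish with the key back in its stand, the gauge standing on the middle of its parking plate and the housings still in their bays; never tip the gauge over, and leave the spray can and the reel where they are.

Things in the scene. Friction and masses are not known exactly. Their poses are not given: they have to be found in the camera images.
- block_tall: loose milled aluminium filter housing, a plain block 40 (its x) x 30 (its y) mm and 34 mm high, about 100 g, four small brass inserts on its flat top; origin at the centre of its underside. May be absent
- block_middle: loose milled aluminium filter housing, a plain block 40 (its x) x 30 (its y) mm and 28 mm high, about 100 g, four small brass inserts on its flat top; origin at the centre of its underside. May be absent
- block_low: loose milled aluminium filter housing, a plain block 40 (its x) x 30 (its y) mm and 22 mm high, about 100 g, four small brass inserts on its flat top; origin at the centre of its underside. May be absent
- jig: fixed jig: aluminium plate 110 (x) x 236 (y) x 12 mm with a dark nest strip of three bays in a row along y (each 45 (x) x 34.5 (y) mm inside, rims 5 mm high, centres 52 mm apart) and a brass slotted screw at each end, 100 mm from the centre. Beyond 27 mm in front of and behind the row the plate is bare for the gauge's legs. Origin at the centre of the underside
- bay0 (a point): centre of the floor of the left (+y) bay of the jig, 12 mm above the table (z up, x and y as the jig's)
- bay1 (a point): centre of the floor of the middle bay of the jig, 12 mm above the table (z up, x and y as the jig's)
- bay2 (a point): centre of the floor of the right (-y) bay of the jig, 12 mm above the table (z up, x and y as the jig's)
- screw_left (a joint): turn of the captive brass screw at the left (+y) end of the jig, rad: 0 = loose (slot along the jig's x), grows as it turns clockwise seen from above, stops at 1.5 = tight (1.25 and more counts as tight); starts near 0; stays where it is left; friction about 0.05 N m
- screw_right (a joint): turn of the captive brass screw at the right (-y) end of the jig, rad: 0 = loose (slot along the jig's x), grows as it turns clockwise seen from above, stops at 1.5 = tight (1.25 and more counts as tight); starts near 0; stays where it is left; friction about 0.05 N m
- slot_left (a point): centre of the slot's mouth on top of the screw at the left (+y) end of the jig, 34 mm above the table; turns with the screw: x runs along the slot. The slot is 5 mm wide, 8 mm deep, 25 mm long and open at both ends
- slot_right (a point): centre of the slot's mouth on top of the screw at the right (-y) end of the jig, 34 mm above the table; turns with the screw: x runs along the slot. The slot is 5 mm wide, 8 mm deep, 25 mm long and open at both ends
- screwhead_left: the brass slotted head of the left screw, 25 x 21 mm; its origin lies on the screw's axis at the floor of the slot, 26 mm above the table
- screwhead_right: the brass slotted head of the right screw, 25 x 21 mm; its origin lies on the screw's axis at the floor of the slot, 26 mm above the table
- key: loose flat-blade screw key, about 90 g, standing upright in its stand: black square handle 30 x 30 mm, 55 mm high, with a 10 mm round shank below it that ends in a flat blade 16 mm wide (along the key's x) and 3 mm thick (along y); origin at the centre of the handle's underside, z up along the handle
- key_tip (a point): centre of the end of the key's blade, 45 mm below the key's origin
- key_stand: fixed grey plastic block 70 x 70 x 55 mm with a 22 mm square hole straight through; the key hangs in it with its handle's underside on the block's top, 55 mm above the table, any way round; origin at the centre of the underside
- gauge: loose steel bridge gauge, about 350 g: two legs 12 (x) x 36 (y) x 60 mm high, one each way along its x, 60 mm clear between them; crossbar 84 x 36 mm from 60 to 72 mm up; on it a black square grip 26 x 26 mm from 72 to 114 mm up. A sprung foot between the legs hangs to the level of their soles. Origin midway between the legs at sole level, z up
- gauge_slide (a joint): the gauge's reading: height of its sprung foot (disc 12 mm across, midway between the legs) above the leg soles, m, 0 to 0.045. A light spring (0.5 to 1 N, less than the gauge's weight) pushes it down; with the legs on the jig's plate astride a block the foot rests on the block and the reading is the block's height
- gauge_foot (a point): centre of the underside of the gauge's sprung foot; moves with gauge_slide
- gauge_pad: fixed dark steel parking plate 130 x 90 x 12 mm on which the gauge stands at first; origin at the centre of the underside
- spray_can: bystander: loose white spray can, 50 mm across, 105 mm high; origin at the centre of its underside
- solder_reel: bystander: loose grey reel, 56 mm across, 38 mm high, standing on its flange; origin at the centre of its underside
- parts_box: bystander: fixed wooden box 90 x 110 x 35 mm with bits in it; origin at the centre of its underside
Not all that is in view belongs to the job. Leave any pink look-alike of the block_middle alone. Leave any blue look-alike of the block_low alone.

How it is judged:
By the outcome, as a careful person would: the job done as asked, in the order asked, and still so for the second after the job is handed in, with the robot touching nothing.
Of block_tall, block_middle, block_low only 2 to 3 are there at a start; the rules pass over those that are not, and their reading is None.
At some moment in a run one of block_tall, block_middle, block_low may be knocked a few centimetres aside while the robot is not near it.
It also fails if it takes over 210 s, if anything falls off the work surface, if the arm or the gripper's body presses on something with over 40 N, if the wrist force passes 120 N, or if a joint passes its speed limit or range.

## Robot

A 6-joint arm with a two-finger parallel gripper is mounted at the origin on the work surface. World frame = base frame: x ahead of the robot, y to its left, z up, the work surface at z = 0. Lengths are in m, angles in rad, forces in N, time in s.
With the tool pointing down it reaches from about 0.375 to 0.9 m from the base axis. Payload 3.1 kg.
Tool frame: the origin (TCP) lies on the centre line of the jaws, within the pads' length; the fingertips stand 17 mm ahead of it and the grasp point (between the pads) lies 2 mm behind it; y points along the fingers, z is the direction in which the jaws open and shut, and the axes are right-handed (so a half turn about y gives the same grasp; the last joint's range is limited). The gripper opens to 85 mm and grips with 20 to 120 N. Pads are 22 mm wide; open, the fingers measure 114 mm over their backs; the gripper's body (76 mm by 85 mm) begins 54 mm behind the grasp point. The pads swing forward as they close: fully open they stand 13 mm farther back than shut.
Start: joints at [1.147, 0.527, 1.433, -0, 1.181, -0.178], TCP at [0.151, 0.606, 0.248] pointing down, gripper open.
Joint ranges: [-3.08, 3.08], [-0.75, 2.2], [0.22, 2.44], [-1.43, 4.57], [0, 2.65], [-2.85, 2.85]. Speed limits (rad/s): [2.79, 2.79, 3.14, 3.14, 3.14, 3.14].

## Interface

Orientations are given as a unit quaternion [x, y, z, w].
In Python, from station import manip gives the robot as it stands.
- The arm moves only by the shell command python3 -m handwheel 'ROWS' [FORCE]. ROWS is JSON, one flat list of numbers, 7 for each row, row after row: the shift along the tool's x, y, z in cm, then the turn, a rotation vector about the tool's x, y, z in rad, then the finger opening in cm, from 0 to 8.54. A call has 1 to 10 rows; each row is the pose to reach, as a shift and turn from the pose commanded when the call began, along the tool's axes at that moment; what a row does not reach only later rows make up. A row lasts 1/12 s, in which the tool goes at most 41.7 mm and 7.16 degrees, less where a joint would pass 70% of its speed; a pose out of reach is approached as far as the arm can. A call with a gripper value outside its range is refused whole. The fingers move at their own pace and stop on an object; FORCE is the grip in N (left out, the last holds). Time passes only in rows, so rows that repeat a pose let the fingers close. It gives the time, the measured TCP pose, the force and the opening at its end, in the units of the state.
- manip.sense(): the state, without advancing time (a new reading comes with each control period).
- manip.snapshot(name): name is "scene" or "side" or "wrist"; returns a dict with "frame" (400x640x3 uint8, red, green, blue), "depth" (400x640 float32, m along the optical axis (not along the pixel's ray), 0 where there is no reading), "camera_matrix" (3x3 intrinsics, pixels), "k1" (the pictures are not rectified: a ray, as slopes to the right and down, at radius r is drawn at 1 + k1 r^2 times it, then the intrinsics apply), "rvec" (rotation vector, rad) and "tvec" (3), from world to camera coordinates, as OpenCV has them. Camera axes: x right, y down, z forward; pixel columns grow to the right and rows downward; lengths in m; the calibration is good to about 2 mm. A picture is of the moment at which its call begins.
- manip.sign_off(): hands the job in, once; it reports no verdict.
The state is a dict: "t": time; "q": joint angles; "qd": joint speeds; "tau": joint torques, N m; "tcp_pos": TCP position; "tool_rot": TCP orientation; "force": force on the tool from outside, world axes, zero at the start; "ft_torque": the same for the moment, N m; "finger_gap": opening from 0.0 (shut) to 1.0 (fully open).
Only numpy, scipy, OpenCV 4.12 (cv2) and the standard library are available. Lean on these libraries where they do the work, as an engineer would, in place of code of your own. Each camera call takes 0.05 s, during which the arm holds its last target.

## Working session

There is one attempt and no reset: what is moved stays moved. The work goes in short steps, Python scripts to look and compute and a shell command to move; the robot and the scene stay as the last step left them, time stands still between calls to the robot, and variables do not carry over. Pictures are saved under pics/ and viewed, and the job is handed in when it is done.

```bash
ls; mkdir -p pics
python3 - <<'E'
from station import manip
import cv2
s=manip.sense(); print(s)
for n in ["scene","side","wrist"]:
    d=manip.snapshot(n); cv2.imwrite(f"pics/{n}0.png",d["frame"][:,:,::-1]); print(n,d["camera_matrix"],d["k1"],d["rvec"],d["tvec"])
E
```

```text
pics
{'t': 0.0, 'q': array([ 1.14747815e+00,  5.28451968e-01,  1.43390678e+00, -2.46586197e-06,
        1.18140238e+00, -1.78483462e-01]), 'qd': array([ 2.03325409e-03, -2.19013953e-03,  2.90014091e-05, -2.85894369e-03,
        1.58514630e-03, -1.11205499e-03]), 'tau': array([-2.23797011e-03, -4.42343473e+01, -1.78026688e+01, -4.91957580e-04,
        8.38887849e-03, -1.04975207e-06]), 'tcp_pos': array([0.1511746 , 0.60573804, 0.24734088]), 'tool_rot': array([ 0.70254713, -0.08657218,  0.08611927, -0.7010822 ]), 'force': array([-0.23699211, -0.26084617, -0.70900503]), 'ft_torque': array([0.017564  , 0.01947065, 0.00327827]), 'finger_gap': 1.0017025739899177}
scene [[382.38953868   0.         323.36927636]
 [  0.         382.38953868 198.36441455]
 [  0.           0.           1.        ]] 0.0010375401583289786 [ 2.14903796  0.574672   -0.28603458] [-0.50723214 -0.13673178  1.18037936]
side [[392.52965933   0.         325.21408362]
 [  0.         392.52965933 197.10417499]
 [  0.           0.           1.        ]] -0.020921954972863782 [ 0.9658657  -2.51223805  0.98818883] [0.45271184 0.3029671  0.67964374]
wrist [[314.15155144   0.         319.7500662 ]
 [  0.         314.15155144 200.61289381]
 [  0.           0.           1.        ]] -0.03391044201674786 [-2.27425519 -1.77659359 -0.27480207] [-0.62524591 -0.03944224  0.37937038]
```

View pics/scene0.png

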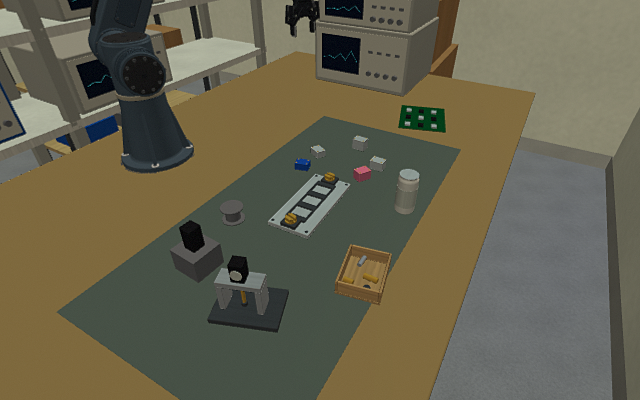

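View pics/side0.png

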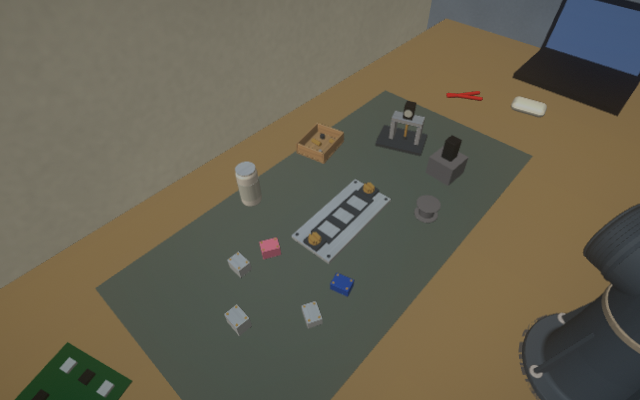

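View pics/wrist0.png

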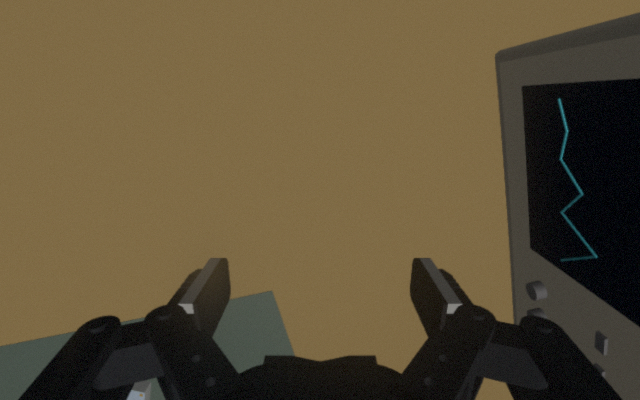

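```bash
cat > h.py <<'E'
import numpy as np, cv2
from scipy.spatial.transform import Rotation as R
from station import manip
def snap(n,save=None):
    d=manip.snapshot(n)
    if save: cv2.imwrite(f"pics/{save}.png",d["frame"][:,:,::-1])
    return d
def dirs(d,uv):
    K=d["camera_matrix"]; uv=np.asarray(uv,float).reshape(-1,2)
    p=np.c_[(uv[:,0]-K[0,2])/K[0,0],(uv[:,1]-K[1,2])/K[1,1]]
    q=p.copy()
    for _ in range(8): q=p/(1+d["k1"]*(q**2).sum(1,keepdims=True))
    return np.c_[q,np.ones(len(q))]
def pose(d):
    M=R.from_rotvec(np.ravel(d["rvec"])).as_matrix(); t=np.ravel(d["tvec"]); return M,t
def cloud(d):
    h,w=d["depth"].shape; v,u=np.mgrid[:h,:w]
    c=dirs(d,np.c_[u.ravel(),v.ravel()])*d["depth"].reshape(-1,1)
    M,t=pose(d); P=((c-t)@M).reshape(h,w,3); P[d["depth"]==0]=np.nan
    return P
def onplane(d,uv,z):
    M,t=pose(d); g=dirs(d,uv)@M; o=-t@M
    return o+g*((z-o[2])/g[:,2])[:,None]
def project(d,P):
    M,t=pose(d); c=np.atleast_2d(P)@M.T+t; q=c[:,:2]/c[:,2:]
    q=q*(1+d["k1"]*(q**2).sum(1,keepdims=True)); K=d["camera_matrix"]
    return np.c_[q[:,0]*K[0,0]+K[0,2],q[:,1]*K[1,1]+K[1,2]]
def rect(pts):
    (c,(w,hh),a)=cv2.minAreaRect((np.asarray(pts)[:,:2]*1000).astype(np.float32))
    if w<hh: w,hh,a=hh,w,a+90
    return np.array(c)/1000,w,hh,(a+90)%180-90   # long-side direction angle deg
def go(p,yaw=None,s=None):
    """yaw: deg of tool z (opening dir) in world, mod 180. prints row"""
    s=s or manip.sense(); T=R.from_quat(s["tool_rot"]); M=T.as_matrix()
    dp=(np.asarray(p)-s["tcp_pos"])@M*100
    zc=np.degrees(np.arctan2(M[1,2],M[0,2]))
    if yaw is None: yaw=zc
    dy=(yaw-zc+90)%180-90
    alts=[]
    for k in (dy,dy-180*np.sign(dy)):
        y=np.radians(zc+k); z=np.array([np.cos(y),np.sin(y),0]);yy=np.array([0,0,-1.]);x=np.cross(yy,z)
        W=np.c_[x,yy,z]; rv=(T.inv()*R.from_matrix(W)).as_rotvec(); alts.append(np.round(rv,3))
    print("shift cm",np.round(dp,2),"turn",alts[0],"alt",alts[1],"q6 %.2f"%s["q"][5],"zc %.1f"%zc)
E
python3 - <<'E'
from h import *
s=manip.sense();print(np.round(R.from_quat(s["tool_rot"]).as_matrix(),3))
for n in ["scene","side"]:
    d=snap(n); P=cloud(d); z=P[...,2]
    ok=(P[...,0]>0.2)&(P[...,0]<1.0)&(abs(P[...,1])<0.7)
    print(n,"table",np.nanmedian(z[ok&(abs(z)<.008)]))
    m=(ok&(z>0.016)&(z<0.2)).astype(np.uint8)
    k,l,st,ce=cv2.connectedComponentsWithStats(m)
    for i in range(1,k):
        if st[i,4]<25: continue
        q=P[l==i]; zt=np.percentile(q[:,2],95); top=q[q[:,2]>zt-0.004]
        c,a,b,ang=rect(top); rgb=d["frame"][l==i].mean(0)
        print(np.round(ce[i]),st[i,4],"zt %.3f"%zt,"top c",np.round(c,3),"%.0fx%.0f ang %.0f"%(a,b,ang),rgb.astype(int))
E
```

```text
[[ 0.97  -0.001  0.242]
 [-0.242 -0.002  0.97 ]
 [-0.    -1.    -0.002]]
scene table 0.0004523152895439456
[360. 141.] 134 zt 0.035 top c [0.52  0.346] 41x33 ang -4 [110 114 107]
[318. 149.] 85 zt 0.024 top c [0.426 0.241] 40x30 ang -25 [126 132 123]
[378. 161.] 127 zt 0.029 top c [0.615 0.264] 40x33 ang -0 [120 126 117]
[302. 162.] 99 zt 0.024 top c [0.425 0.155] 39x33 ang 18 [ 23  56 114]
[362. 171.] 140 zt 0.029 top c [0.598 0.192] 41x31 ang 58 [151  78  89]
[407. 189.] 801 zt 0.105 top c [0.751 0.118] 47x44 ang -68 [111 112 101]
[309. 202.] 676 zt 0.034 top c [0.541 0.016] 222x27 ang -88 [62 57 41]
[231. 208.] 329 zt 0.039 top c [ 0.406 -0.128] 54x54 ang -63 [80 79 76]
[195. 250.] 1775 zt 0.110 top c [ 0.447 -0.282] 30x30 ang -4 [49 48 47]
[362. 272.] 1013 zt 0.036 top c [ 0.76  -0.142] 113x90 ang -78 [115  89  51]
[241. 284.] 1807 zt 0.126 top c [ 0.599 -0.32 ] 27x27 ang 21 [77 79 74]
side table -0.0007540615905166283
[528. 106.] 290 zt 0.031 top c [ 0.397 -0.685] 90x32 ang 3 [176 175 161]
[408. 121.] 714 zt 0.124 top c [ 0.596 -0.317] 27x26 ang 24 [96 94 89]
[320. 141.] 573 zt 0.034 top c [ 0.757 -0.139] 113x91 ang -79 [120  95  66]
[448. 159.] 1075 zt 0.108 top c [ 0.445 -0.276] 31x29 ang 87 [67 64 62]
[248. 182.] 806 zt 0.104 top c [0.748 0.12 ] 47x46 ang -40 [127 126 119]
[368. 190.] 201 zt 0.033 top c [ 0.543 -0.081] 28x21 ang -23 [94 82 59]
[428. 205.] 370 zt 0.038 top c [ 0.403 -0.124] 54x54 ang -5 [91 89 87]
[315. 240.] 266 zt 0.033 top c [0.535 0.118] 27x21 ang -11 [95 83 61]
[270. 246.] 262 zt 0.028 top c [0.596 0.195] 39x32 ang 60 [162  96 107]
[239. 262.] 276 zt 0.028 top c [0.614 0.266] 43x29 ang -0 [131 135 135]
[342. 282.] 270 zt 0.022 top c [0.423 0.158] 40x31 ang 13 [ 48  71 126]
[312. 312.] 330 zt 0.023 top c [0.424 0.244] 41x30 ang -29 [133 138 138]
[237. 318.] 421 zt 0.035 top c [0.517 0.348] 42x30 ang -4 [124 128 128]
```

Run:
```python
from h import *
s=manip.sense()
d=snap("wrist"); M,t=pose(d); T=R.from_quat(s["tool_rot"]).as_matrix()
print("cam in tool",np.round((-t@M-s["tcp_pos"])@T,3)); print("cam axes in tool\n",np.round((M@T),3))
print(project(d,[s["tcp_pos"],s["tcp_pos"]+[0,0,-.017],s["tcp_pos"]+[0,0,-.2]]))
for n in ["scene","side"]:
    d=snap(n); P=cloud(d)
    f=d["frame"].astype(int); z=P[...,2]
    m=(abs(P[...,0]-.539)<.09)&(abs(P[...,1]-.018)<.15)&(z>0.006)&(z<.016)&(f.sum(2)>1)
    m=cv2.morphologyEx(m.astype(np.uint8),cv2.MORPH_OPEN,np.ones((3,3)))
    k,l,st,ce=cv2.connectedComponentsWithStats(m); i=1+st[1:,4].argmax()
    uv=np.argwhere(l==i)[:,::-1]; print(n,rect(onplane(d,uv,.012)),rect(P[l==i]))
go([.518,.347,.12],-4)
```

```text
cam in tool [-0.077 -0.126  0.001]
cam axes in tool
 [[-0.    -0.001  1.   ]
 [ 0.953 -0.303 -0.   ]
 [ 0.303  0.953  0.001]]
[[317.50436454 278.66829296]
 [317.72291724 260.64571401]
 [318.73986751 177.09906835]]
scene (array([0.54371698, 0.01312373]), 240.4356231689453, 110.62200927734375, -87.8882896900177) (array([0.54145044, 0.01653447]), 239.1849822998047, 109.68025207519531, -87.85990047454834)
side (array([0.53625745, 0.02142227]), 236.88601684570312, 110.95501708984375, -87.97751927375793) (array([0.53859589, 0.01926888]), 236.606201171875, 111.868408203125, -87.89234590530396)
shift cm [ 41.85  12.82 -16.26] turn [0.    1.396 0.   ] alt [ 0.    -1.746 -0.   ] q6 -0.18 zc 76.0
```

```bash
python3 -m handwheel '[41.8,11,-16.3,0,1.396,0,6, 41.8,11,-16.3,0,1.396,0,6, 41.8,11,-16.3,0,1.396,0,6, 41.8,11,-16.3,0,1.396,0,6, 41.8,11,-16.3,0,1.396,0,6, 41.8,11,-16.3,0,1.396,0,6, 41.8,11,-16.3,0,1.396,0,6, 41.8,11,-16.3,0,1.396,0,6, 41.8,11,-16.3,0,1.396,0,6, 41.8,11,-16.3,0,1.396,0,6]' 40
python3 - <<'E'
from h import *
go([.518,.347,.12],-4)
E
```

```text
t: 1.23
tcp_pos: [0.4832, 0.371, 0.1488]
tool_rot: [-0.517, 0.482, -0.482, 0.517]
force: [0.2, 0.9, -0.1]
finger_gap: 0.701
shift cm [2.64 2.88 3.3 ] turn [-0.     0.139 -0.   ] alt [-0.000e+00 -3.002e+00  1.000e-03] q6 0.40 zc 4.0
```

```bash
python3 -m handwheel '[2.5,2,3.0,0,0.13,0,6, 2.5,2,3.0,0,0.13,0,6, 2.5,2,3.0,0,0.13,0,6, 2.5,2,3.0,0,0.13,0,6]' 40
python3 - <<'E'
from h import *
go([.518,.347,.12],-4)
d=snap("wrist","w1"); P=cloud(d); z=P[...,2]; print(np.nanmedian(z[abs(z)<.01]))
m=((z>.028)&(z<.045)&(abs(P[...,0]-.518)<.05)).astype(np.uint8)
k,l,st,ce=cv2.connectedComponentsWithStats(m)
for i in range(1,k):
    if st[i,4]>300: print(ce[i],st[i,4],rect(P[l==i]),np.median(z[l==i]))
E
```

```text
t: 1.57
tcp_pos: [0.513, 0.3495, 0.1288]
tool_rot: [-0.487, 0.514, -0.513, 0.486]
force: [-0.6, -0.5, -0.3]
finger_gap: 0.703
shift cm [0.22 0.88 0.51] turn [0.001 0.016 0.   ] alt [ 0.000e+00 -3.126e+00 -2.000e-03] q6 0.47 zc -3.1
0.00061460389476513
[326.51098376 210.09885387] 2094 (array([0.51849719, 0.34910968]), 40.02788543701172, 30.40418243408203, -4.1668853759765625) 0.03380589490470117
```

View pics/w1.png

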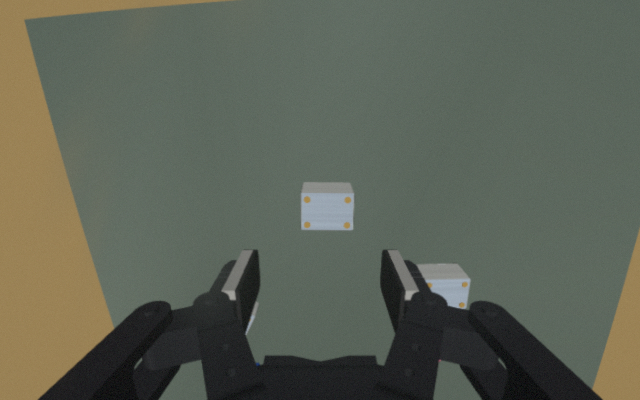

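Run:
```python
from h import *
go([.5185,.349,.024],-4.2)
```

```text
shift cm [ 0.09 10.53  0.61] turn [ 0.001  0.021 -0.   ] alt [-0.000e+00 -3.121e+00 -1.000e-03] q6 0.47 zc -3.0
```

```bash
python3 -m handwheel '[0.1,4,0.6,0,0.02,0,6, 0.1,7,0.6,0,0.02,0,6, 0.1,10,0.6,0,0.02,0,6, 0.1,10,0.6,0,0.02,0,6]' 40
python3 - <<'E'
from h import *
go([.5185,.349,.024],-4.2)
E
```

```text
t: 1.95
tcp_pos: [0.5142, 0.3481, 0.0245]
tool_rot: [-0.486, 0.519, -0.516, 0.478]
force: [-1.7, -1.2, -0.2]
finger_gap: 0.703
shift cm [-0.12  0.04  0.42] turn [0.01  0.002 0.005] alt [ 0.008 -3.139 -0.015] q6 0.49 zc -4.1
```

```bash
python3 -m handwheel '[0,0,0.2,0,0,0,6, 0,0,0.2,0,0,0,6, 0,0,0.2,0,0,0,6]' 40
python3 - <<'E'
from h import *
go([.5185,.349,.024],-4.2)
E
```

```text
t: 2.2
tcp_pos: [0.5227, 0.3496, 0.0317]
tool_rot: [0.48, -0.517, 0.518, -0.483]
force: [-0.2, 0.5, -0.7]
finger_gap: 0.704
shift cm [ 0.09  0.77 -0.42] turn [-0.004  0.001 -0.002] alt [-0.004 -3.141  0.007] q6 0.48 zc -4.2
```

```bash
python3 -m handwheel '[0,0.6,-0.35,0,0,0,6, 0,0.6,-0.35,0,0,0,6, 0,0.6,-0.35,0,0,0,6, 0,0.6,-0.35,0,0,0,6]' 40
python3 - <<'E'
from h import *
go([.5185,.349,.024],-4.2)
E
```

```text
t: 2.53
tcp_pos: [0.5179, 0.3485, 0.0236]
tool_rot: [0.481, -0.518, 0.518, -0.481]
force: [0.8, -0.3, -0.0]
finger_gap: 0.704
shift cm [-0.05 -0.04  0.05] turn [-0.001 -0.001 -0.   ] alt [ 0.000e+00  3.141e+00 -1.000e-03] q6 0.49 zc -4.2
```

Settled well. Close and lift, then look at where the block sits.

```bash
python3 -m handwheel '[0,0,0,0,0,0,3.6, 0,0,0,0,0,0,3.6, 0,0,0,0,0,0,3.6, 0,0,0,0,0,0,3.6, 0,-2,0,0,0,0,3.6, 0,-5,0,0,0,0,3.6, 0,-5,0,0,0,0,3.6]' 40
python3 - <<'E'
from h import *
s=manip.sense(); d=snap("wrist","w2"); P=cloud(d); z=P[...,2]
print(s["tcp_pos"])
J=np.array([.540,.018]); a=np.radians(2.1); ax=np.array([np.cos(a),np.sin(a)]); ay=np.array([-ax[1],ax[0]])
for k in (1,0,-1): print(J+ay*.052*k)
go(np.r_[J-ay*.052,.13],2.1)
E
```

```text
t: 3.12
tcp_pos: [0.5205, 0.3497, 0.0772]
tool_rot: [0.479, -0.517, 0.519, -0.484]
force: [0.9, -0.4, -0.1]
finger_gap: 0.466
[0.52051654 0.34973835 0.07718577]
[0.53809453 0.06996508]
[0.54  0.018]
[ 0.54190547 -0.03396508]
shift cm [38.04 -5.53  5.07] turn [-0.005 -0.111 -0.002] alt [ 0.004  3.031 -0.008] q6 0.49 zc -4.2
```

View pics/w2.png

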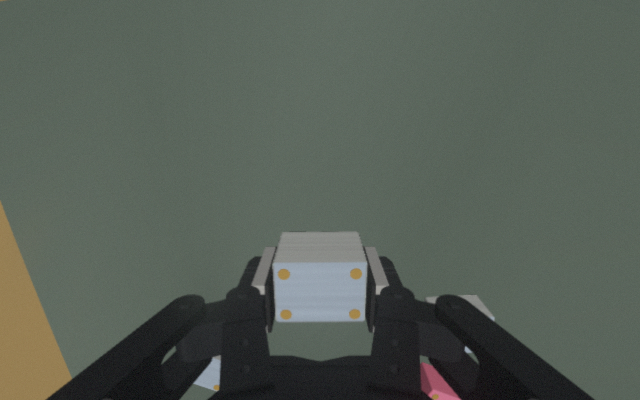

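```bash
cat >> h.py <<'E'
def held(d,s,lo=-.03,hi=.0):
    """top face of gripped block in tool frame (x, z), y of top"""
    P=cloud(d); T=R.from_quat(s["tool_rot"]).as_matrix(); Q=(P-s["tcp_pos"])@T
    m=(abs(Q[...,2])<.0215)&(abs(Q[...,0])<.03)&(Q[...,1]>lo)&(Q[...,1]<hi)&(d["frame"].sum(2)>330)
    q=Q[m]; yt=np.percentile(q[:,1],5); top=q[abs(q[:,1]-np.median(q[:,1]))<.004]
    print("held: y med %.4f"%np.median(q[:,1]),"x %.4f..%.4f"%tuple(np.percentile(top[:,0],[1,99])),"z %.4f..%.4f"%tuple(np.percentile(top[:,2],[1,99])),len(top))
E
python3 -m handwheel '[38,-5.5,5,0,-0.11,0,3.6, 38,-5.5,5,0,-0.11,0,3.6, 38,-5.5,5,0,-0.11,0,3.6, 38,-5.5,5,0,-0.11,0,3.6, 38,-5.5,5,0,-0.11,0,3.6, 38,-5.5,5,0,-0.11,0,3.6, 38,-5.5,5,0,-0.11,0,3.6, 38,-5.5,5,0,-0.11,0,3.6, 38,-5.5,5,0,-0.11,0,3.6, 38,-5.5,5,0,-0.11,0,3.6]'
python3 -m handwheel '[0,0,0,0,0,0,3.6,0,0,0,0,0,0,3.6,0,0,0,0,0,0,3.6,0,0,0,0,0,0,3.6,0,0,0,0,0,0,3.6]'
python3 - <<'E'
from h import *
s=manip.sense(); d=snap("wrist","w3"); P=cloud(d); z=P[...,2]
go([0.5419,-0.034,.132],2.1); held(d,s)
E
```

```text
t: 4.0
tcp_pos: [0.5406, -0.0398, 0.128]
tool_rot: [0.508, -0.491, 0.493, -0.508]
force: [0.3, -0.2, -0.2]
finger_gap: 0.461
t: 4.42
tcp_pos: [0.539, -0.0324, 0.1276]
tool_rot: [0.51, -0.491, 0.49, -0.509]
force: [-0.9, 0.3, -2.0]
finger_gap: 0.459
shift cm [ 0.15 -0.42  0.26] turn [ 0.001  0.002 -0.   ] alt [-1.00e-03 -3.14e+00 -1.00e-03] q6 -0.31 zc 2.2
held: y med -0.0103 x -0.0155..0.0139 z -0.0187..0.0197 5809
```

View pics/w3.png

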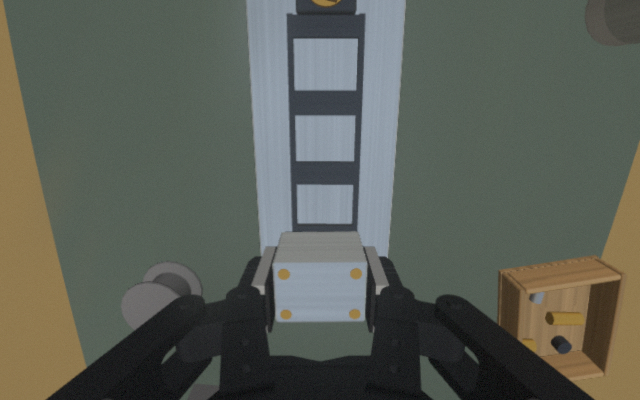

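```bash
cat >> h.py <<'E'
def bays(d):
    P=cloud(d); f=d["frame"].astype(int); z=P[...,2]
    m=((f.sum(2)>330)&(z>.006)&(z<.0155)&(abs(P[...,0]-.54)<.08)&(abs(P[...,1]-.018)<.14)).astype(np.uint8)
    k,l,st,ce=cv2.connectedComponentsWithStats(m)
    out=[]
    for i in range(1,k):
        if st[i,4]<400: continue
        uv=np.argwhere(l==i)[:,::-1]; r=rect(onplane(d,uv,.012))
        print("bay?",ce[i].round(),st[i,4],r[0].round(4),"%.1fx%.1f a %.1f"%r[1:])
E
python3 - <<'E'
from h import *
d=snap("wrist"); bays(d)
P=cloud(d); f=d["frame"].astype(int); z=P[...,2]
# dark strip rim
m=((f.sum(2)<200)&(abs(z-.0165)<.006)&(abs(P[...,0]-.54)<.05)&(P[...,1]>0)&(P[...,1]<.1))
uv=np.argwhere(m)[:,::-1]; print(rect(onplane(d,uv,.017)), np.median(z[m]))
# plate edges per y
m=((f.sum(2)>300)&(abs(z-.012)<.005)&(abs(P[...,0]-.54)<.08))
Q=P[m]
for y in (0,.02,.04,.06,.08):
    q=Q[abs(Q[:,1]-y)<.004]; print(y,q[:,0].min(),q[:,0].max(),(q[:,0].min()+q[:,0].max())/2)
E
```

```text
bay? [270. 115.] 8894 [0.5037 0.0151] 191.8x34.1 a -87.8
bay? [379. 118.] 9104 [0.5792 0.0171] 193.7x34.0 a -87.6
bay? [325.  64.] 3243 [0.5392 0.0716] 45.1x33.9 a 2.2
bay? [324. 137.] 2716 [0.5411 0.0194] 45.0x33.8 a 2.2
bay? [324. 203.] 2159 [ 0.5431 -0.0328] 44.9x32.3 a 2.2
(array([0.54015753, 0.05007791]), 100.96580505371094, 50.79249954223633, -88.1158105134964) 0.016997808736726887
0 0.4867860162966044 0.5966913244695705 0.5417386703830874
0.02 0.4860220249585283 0.596205383662008 0.5411137043102682
0.04 0.48554626605554896 0.5955633408606633 0.5405548034581061
0.06 0.4853961546007868 0.5947566502757917 0.5400764024382892
0.08 0.4843666405995684 0.5937463437266858 0.5390564921631271
```

Run:
```python
from h import *
go([.5426,-.0334,.05],2.2)
```

```text
shift cm [0.07 7.79 0.33] turn [ 0.001 -0.    -0.   ] alt [0.000e+00 3.141e+00 1.000e-03] q6 -0.31 zc 2.2
```

```bash
python3 -m handwheel '[0.07,3,0.33,0,0,0,3.6,0.07,6,0.33,0,0,0,3.6,0.07,7.5,0.33,0,0,0,3.6,0.07,7.8,0.33,0,0,0,3.6,0.07,7.8,0.33,0,0,0,3.6,0.07,7.8,0.33,0,0,0,3.6,0.07,7.8,0.33,0,0,0,3.6,0.07,7.8,0.33,0,0,0,3.6]';  python3 - <<'E'
from h import *
go([.5426,-.0334,.036],2.2)
s=manip.sense(); d=snap("wrist","w4"); held(d,s)
go([.5426,-.0334,.036],2.2)
E
```

```text
t: 5.18
tcp_pos: [0.5439, -0.0349, 0.0514]
tool_rot: [-0.508, 0.49, -0.492, 0.509]
force: [0.1, -0.1, -1.2]
finger_gap: 0.458
shift cm [-0.15  1.54 -0.13] turn [-0.003 -0.002  0.001] alt [-1.000e-03  3.139e+00 -4.000e-03] q6 -0.31 zc 2.1
held: y med -0.0103 x -0.0155..0.0138 z -0.0185..0.0196 5778
shift cm [-0.15  1.53 -0.11] turn [-0.002 -0.002  0.001] alt [-1.000e-03  3.139e+00 -4.000e-03] q6 -0.31 zc 2.1
```

View pics/w4.png

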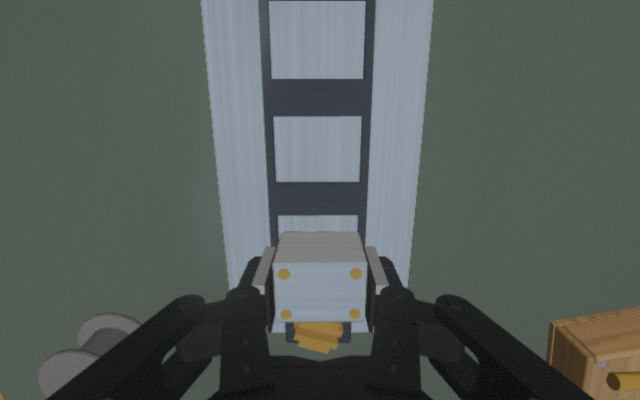

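```bash
python3 -m handwheel '[-0.12,0.5,-0.1,0,0,0,3.6,-0.12,0.9,-0.1,0,0,0,3.6,-0.12,0.9,-0.1,0,0,0,3.6,-0.12,0.9,-0.1,0,0,0,3.6,-0.12,0.9,-0.1,0,0,0,3.6]';  python3 - <<'E'
from h import *
go([.5426,-.0334,.036],2.2)
E
```

```text
t: 5.65
tcp_pos: [0.5418, -0.0336, 0.0409]
tool_rot: [0.509, -0.491, 0.491, -0.509]
force: [-0.3, -0.2, -0.6]
finger_gap: 0.46
shift cm [-0.02  0.49  0.08] turn [ 0.    -0.002 -0.   ] alt [0.000e+00 3.139e+00 1.000e-03] q6 -0.30 zc 2.1
```

```bash
python3 -m handwheel '[0,0.25,0.05,0,0,0,3.6,0,0.5,0.05,0,0,0,3.6,0,0.52,0.05,0,0,0,3.6,0,0.52,0.05,0,0,0,3.6,0,0.52,0.05,0,0,0,3.6]';  python3 - <<'E'
from h import *
print(manip.sense()["force"]);go([.5426,-.0334,.036],2.2)
E
```

```text
t: 6.07
tcp_pos: [0.5423, -0.0336, 0.0358]
tool_rot: [0.509, -0.491, 0.491, -0.509]
force: [-0.0, -0.2, -1.0]
finger_gap: 0.463
[-0.03795739 -0.24937168 -0.99187202]
shift cm [-0.02 -0.02  0.03] turn [ 0.    -0.002 -0.   ] alt [0.    3.139 0.   ] q6 -0.30 zc 2.1
```

Release (opening 5.4) and rise, then look at everything.

```bash
python3 -m handwheel '[0,0,0,0,0,0,5.4,0,0,0,0,0,0,5.4,0,0,0,0,0,0,5.4,0,-3,0,0,0,0,5.4,0,-7,0,0,0,0,5.4,0,-10,0,0,0,0,5.4,0,-10,0,0,0,0,5.4]';  cat >> h.py <<'E'
def loose(names=("scene","side")):
  for n in names:
    d=snap(n); P=cloud(d); z=P[...,2]
    ok=(P[...,0]>0.2)&(P[...,0]<.9)&(abs(P[...,1])<0.5)
    m=(ok&(z>0.018)&(z<0.05)).astype(np.uint8)
    k,l,st,ce=cv2.connectedComponentsWithStats(m)
    for i in range(1,k):
        if st[i,4]<25: continue
        q=P[l==i]; zt=np.percentile(q[:,2],95); top=q[q[:,2]>zt-0.004]
        c,a,b,ang=rect(top); rgb=d["frame"][l==i].mean(0)
        print(n,np.round(ce[i]),st[i,4],"zt %.3f"%zt,np.round(c,3),"%.0fx%.0f ang %.0f"%(a,b,ang),rgb.astype(int))
E
python3 - <<'E'
from h import *
d=snap("wrist","w5"); P=cloud(d); z=P[...,2]
m=((abs(z-.046)<.004)&(abs(P[...,0]-.542)<.05)&(abs(P[...,1]+.033)<.04)&(d["frame"].sum(2)>300)); print(rect(P[m]),np.percentile(z[m],[2,50,98]))
loose()
go([.425,.243,.13],-27)
E
```

```text
t: 6.65
tcp_pos: [0.5462, -0.0344, 0.1415]
tool_rot: [-0.507, 0.487, -0.495, 0.511]
force: [-0.2, 0.8, 0.6]
finger_gap: 0.626
(array([ 0.54255969, -0.03289915]), 39.554874420166016, 30.288930892944336, 2.932389736175537) [0.04392489 0.0458458  0.04715713]
scene [378. 161.] 116 zt 0.029 [0.615 0.264] 38x32 ang -0 [128 134 124]
scene [302. 162.] 80 zt 0.023 [0.426 0.154] 38x32 ang 16 [ 24  61 125]
scene [362. 171.] 132 zt 0.029 [0.597 0.192] 39x34 ang 63 [160  83  94]
scene [330. 179.] 141 zt 0.034 [0.538 0.117] 25x23 ang -6 [86 72 38]
scene [405. 202.] 214 zt 0.048 [0.756 0.102] 48x20 ang 20 [99 98 85]
scene [297. 212.] 503 zt 0.047 [ 0.543 -0.037] 39x32 ang 4 [104 101  82]
scene [231. 208.] 315 zt 0.040 [ 0.404 -0.127] 54x53 ang -7 [85 84 81]
scene [199. 262.] 565 zt 0.049 [ 0.462 -0.299] 98x49 ang 42 [52 52 50]
scene [363. 271.] 893 zt 0.036 [ 0.76  -0.142] 112x90 ang -78 [120  93  55]
scene [224. 298.] 161 zt 0.048 [ 0.573 -0.338] 23x9 ang 84 [82 82 78]
scene [262. 303.] 157 zt 0.049 [ 0.638 -0.307] 35x9 ang -88 [82 82 78]
scene [244. 299.] 63 zt 0.047 [ 0.601 -0.32 ] 6x3 ang 39 [8
[... 343 characters left out ...]
84x43 ang 32 [81 79 78]
side [361. 195.] 471 zt 0.046 [ 0.539 -0.033] 40x31 ang 2 [135 130 118]
side [251. 195.] 190 zt 0.048 [0.734 0.13 ] 48x19 ang 56 [129 125 113]
side [428. 204.] 360 zt 0.038 [ 0.402 -0.124] 54x53 ang -88 [103 101  99]
side [315. 240.] 234 zt 0.033 [0.535 0.119] 26x21 ang -12 [113  97  69]
side [269. 246.] 244 zt 0.028 [0.596 0.195] 39x32 ang 60 [186 112 124]
side [239. 262.] 264 zt 0.029 [0.613 0.266] 41x29 ang -2 [149 153 154]
side [342. 282.] 252 zt 0.023 [0.423 0.158] 40x31 ang 14 [ 56  82 143]
side [312. 312.] 324 zt 0.023 [0.424 0.244] 41x30 ang -29 [150 156 157]
shift cm [-28.05   0.6  -10.71] turn [-0.     0.507  0.   ] alt [ 0.    -2.634  0.   ] q6 -0.30 zc 2.1
```

View pics/w5.png

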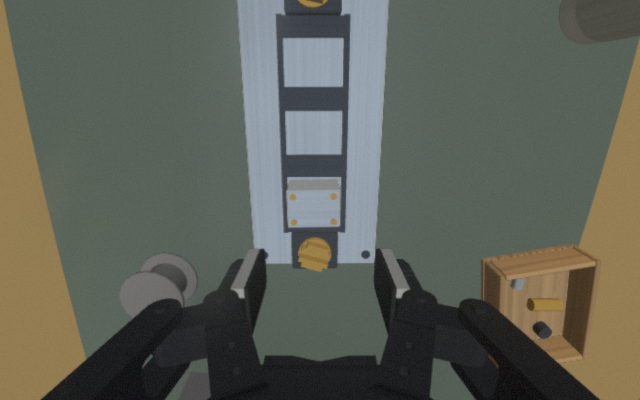

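```bash
python3 -m handwheel '[-28,0.6,-10.7,0,0.5,0,6,-28,0.6,-10.7,0,0.5,0,6,-28,0.6,-10.7,0,0.5,0,6,-28,0.6,-10.7,0,0.5,0,6,-28,0.6,-10.7,0,0.5,0,6,-28,0.6,-10.7,0,0.5,0,6,-28,0.6,-10.7,0,0.5,0,6,-28,0.6,-10.7,0,0.5,0,6,-28,0.6,-10.7,0,0.5,0,6,-28,0.6,-10.7,0,0.5,0,6]'; python3 -m handwheel '[0,0,0,0,0,0,6,0,0,0,0,0,0,6,0,0,0,0,0,0,6,0,0,0,0,0,0,6]';cat >> h.py <<'E'
def near(x,y,zt,save=None,r=.04):
    s=manip.sense(); d=snap("wrist",save); P=cloud(d); z=P[...,2]
    m=((abs(z-zt)<.004)&(abs(P[...,0]-x)<r)&(abs(P[...,1]-y)<r)).astype(np.uint8)
    k,l,st,ce=cv2.connectedComponentsWithStats(m); i=1+st[1:,4].argmax()
    c,a,b,ang=rect(P[l==i]); print("near",ce[i].round(),c.round(4),"%.1fx%.1f a %.1f z %.4f"%(a,b,ang,np.median(z[l==i])))
    return c,ang
E
python3 - <<'E'
from h import *
c,a=near(.425,.243,.022,"w6"); go(np.r_[c,.021],a); go(np.r_[c,.05],a)
E
```

```text
t: 7.63
tcp_pos: [0.4238, 0.2429, 0.1285]
tool_rot: [-0.374, 0.601, -0.601, 0.371]
force: [-0.2, -0.1, -0.0]
finger_gap: 0.702
t: 7.97
tcp_pos: [0.426, 0.2413, 0.1298]
tool_rot: [0.371, -0.602, 0.602, -0.371]
force: [0.0, -0.7, 0.4]
finger_gap: 0.704
near [317. 200.] [0.4261 0.246 ] 39.5x30.3 a -28.0 z 0.0219
shift cm [-0.41 10.89 -0.19] turn [-0.     0.022  0.   ] alt [ 0.    -3.119  0.   ] q6 0.75 zc -26.7
shift cm [-0.41  7.99 -0.19] turn [-0.     0.022  0.   ] alt [ 0.    -3.119  0.   ] q6 0.75 zc -26.7
```

View pics/w6.png

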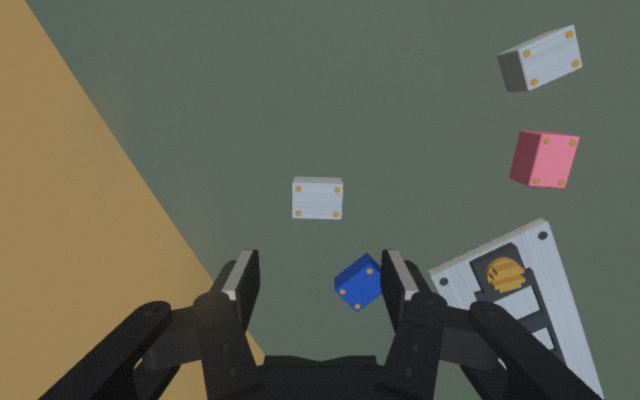

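```bash
python3 -m handwheel '[-0.4,3.5,-0.2,0,0.022,0,6,-0.4,6.5,-0.2,0,0.022,0,6,-0.4,8.5,-0.2,0,0.022,0,6,-0.4,9.7,-0.2,0,0.022,0,6,-0.4,10.5,-0.2,0,0.022,0,6,-0.4,10.8,-0.2,0,0.022,0,6,-0.4,10.8,-0.2,0,0.022,0,6,-0.4,10.8,-0.2,0,0.022,0,6]';python3 - <<'E'
from h import *
go([.4261,.246,.021],-28)
E
```

```text
t: 8.68
tcp_pos: [0.4259, 0.2468, 0.0224]
tool_rot: [0.365, -0.606, 0.606, -0.365]
force: [0.4, 0.7, 0.6]
finger_gap: 0.701
shift cm [0.07 0.14 0.06] turn [-0.001  0.002 -0.001] alt [-1.000e-03 -3.139e+00  1.000e-03] q6 0.78 zc -27.9
```

```bash
python3 -m handwheel '[0,0.1,0,0,0,0,3.6,0,0.1,0,0,0,0,3.6,0,0.1,0,0,0,0,3.6,0,0.1,0,0,0,0,3.6,0,-2,0,0,0,0,3.6,0,-6,0,0,0,0,3.6,0,-10,0,0,0,0,3.6,0,-10,0,0,0,0,3.6,0,-10,0,0,0,0,3.6]' 40;python3 - <<'E'
from h import *
go([.5411,.0194,.10],2.2)
s=manip.sense(); d=snap("wrist","w7"); held(d,s)
E
```

```text
t: 9.43
tcp_pos: [0.4268, 0.2474, 0.1242]
tool_rot: [0.363, -0.605, 0.606, -0.367]
force: [-0.2, 0.0, -1.8]
finger_gap: 0.457
shift cm [14.84  2.45 20.74] turn [-0.005 -0.524 -0.003] alt [ 0.004  2.617 -0.007] q6 0.78 zc -27.8
held: y med -0.0004 x -0.0134..0.0150 z -0.0188..0.0188 2477
```

```bash
python3 -m handwheel '[14.8,2.4,20.7,-0.005,-0.524,-0.003,3.6,14.8,2.4,20.7,-0.005,-0.524,-0.003,3.6,14.8,2.4,20.7,-0.005,-0.524,-0.003,3.6,14.8,2.4,20.7,-0.005,-0.524,-0.003,3.6,14.8,2.4,20.7,-0.005,-0.524,-0.003,3.6,14.8,2.4,20.7,-0.005,-0.524,-0.003,3.6,14.8,2.4,20.7,-0.005,-0.524,-0.003,3.6,14.8,2.4,20.7,-0.005,-0.524,-0.003,3.6,14.8,2.4,20.7,-0.005,-0.524,-0.003,3.6]';python3 -m handwheel '[0,0,0,0,0,0,3.6,0,0,0,0,0,0,3.6,0,0,0,0,0,0,3.6,0,0,0,0,0,0,3.6]';python3 - <<'E'
from h import *
go([.5411,.0202,.045],2.2)
s=manip.sense(); d=snap("wrist","w7"); held(d,s); bays(d)
E
```

```text
t: 10.23
tcp_pos: [0.5384, 0.018, 0.0958]
tool_rot: [0.511, -0.493, 0.489, -0.506]
force: [0.4, 0.8, -1.4]
finger_gap: 0.461
t: 10.57
tcp_pos: [0.5385, 0.0206, 0.0978]
tool_rot: [0.512, -0.491, 0.489, -0.508]
force: [0.0, -0.4, -0.8]
finger_gap: 0.457
shift cm [0.04 5.28 0.29] turn [0.006 0.001 0.001] alt [ 2.00e-03 -3.14e+00 -1.00e-02] q6 -0.20 zc 2.3
held: y med -0.0004 x -0.0132..0.0154 z -0.0184..0.0194 2561
bay? [264. 135.] 8944 [0.5021 0.0601] 150.6x33.9 a -87.9
bay? [384. 138.] 9190 [0.5774 0.06  ] 156.9x33.7 a -87.9
bay? [324. 144.] 3408 [0.5393 0.0712] 44.9x33.3 a 2.3
bay? [323. 216.] 2436 [0.5411 0.0203] 44.9x29.9 a 2.2
bay? [359. 332.] 664 [ 0.5754 -0.0741] 42.8x19.9 a -86.0
bay? [283. 331.] 832 [ 0.5114 -0.0782] 39.8x24.8 a -87.1
```

```bash
python3 -m handwheel '[0.04,2.5,0.27,0.005,0,0,3.6,0.04,4,0.27,0.005,0,0,3.6,0.04,5,0.27,0.005,0,0,3.6,0.04,5.6,0.27,0.005,0,0,3.6,0.04,5.6,0.27,0.005,0,0,3.6,0.04,5.6,0.27,0.005,0,0,3.6,0.04,5.6,0.27,0.005,0,0,3.6]';python3 - <<'E'
from h import *
go([.5411,.0202,.034],2.2)
E
```

```text
t: 11.2
tcp_pos: [0.5422, 0.0189, 0.0425]
tool_rot: [0.51, -0.49, 0.491, -0.509]
force: [-0.7, 0.1, -0.9]
finger_gap: 0.459
shift cm [-0.13  0.85 -0.11] turn [-0.001 -0.     0.002] alt [-3.000e-03  3.141e+00 -1.000e-03] q6 -0.21 zc 2.2
```

```bash
python3 -m handwheel '[-0.08,0.4,-0.07,0,0,0,3.6,-0.08,0.7,-0.07,0,0,0,3.6,-0.08,0.85,-0.07,0,0,0,3.6,-0.08,0.88,-0.07,0,0,0,3.6,-0.08,0.88,-0.07,0,0,0,3.6,-0.08,0.88,-0.07,0,0,0,3.6]';python3 - <<'E'
from h import *
go([.5411,.0202,.034],2.2)
E
```

```text
t: 11.7
tcp_pos: [0.541, 0.0197, 0.0339]
tool_rot: [0.51, -0.49, 0.491, -0.509]
force: [-1.1, 0.4, 5.3]
finger_gap: 0.46
shift cm [-0.05 -0.01  0.01] turn [ 0.    -0.     0.002] alt [-3.000e-03  3.141e+00  0.000e+00] q6 -0.20 zc 2.2
```

Contact on the floor (5 N). Release, rise, check, head for the middle block.

```bash
python3 -m handwheel '[0,0,0,0,0,0,5.4,0,0,0,0,0,0,5.4,0,0,0,0,0,0,5.4,0,-3,0,0,0,0,5.4,0,-7,0,0,0,0,5.4,0,-10,0,0,0,0,5.4,0,-10,0,0,0,0,5.4]';python3 - <<'E'
from h import *
near(.5411,.0194,.034,"w8",.025); near(.543,-.033,.046,None,.025)
loose(("side",))
go([.614,.266,.13],-1)
E
```

```text
t: 12.28
tcp_pos: [0.5448, 0.0193, 0.1384]
tool_rot: [-0.508, 0.487, -0.494, 0.511]
force: [0.8, 0.4, -0.5]
finger_gap: 0.628
near [313. 207.] [0.5414 0.0185] 40.1x30.2 a 2.2 z 0.0338
near [315. 275.] [ 0.5426 -0.0328] 40.1x31.3 a 3.1 z 0.0458
side [309. 139.] 276 zt 0.034 [ 0.782 -0.126] 121x63 ang -58 [136 108  75]
side [393. 131.] 60 zt 0.049 [ 0.627 -0.301] 29x10 ang -77 [104 102  99]
side [406. 132.] 28 zt 0.049 [ 0.596 -0.315] 4x3 ang -39 [111  90  58]
side [418. 138.] 52 zt 0.048 [ 0.559 -0.319] 14x12 ang -70 [111 109 106]
side [444. 169.] 338 zt 0.049 [ 0.433 -0.254] 88x43 ang 34 [81 79 78]
side [362. 195.] 449 zt 0.045 [ 0.54  -0.034] 40x32 ang 3 [133 128 115]
side [251. 195.] 196 zt 0.049 [0.733 0.129] 48x20 ang 59 [128 125 112]
side [428. 204.] 358 zt 0.038 [ 0.403 -0.123] 54x53 ang -2 [104 101 100]
side [343. 212.] 248 zt 0.034 [0.538 0.018] 41x32 ang -1 [148 151 150]
side [315. 241.] 239 zt 0.033 [0.535 0.118] 26x22 ang -9 [112  97  69]
side [270. 246.] 244 zt 0.028 [0.596 0.196] 39x31 ang 60 [187 112 124]
side [239. 262.] 262 zt 0.029 [0.613 0.266] 42x29 ang -3 [149 154 154]
side [342. 282.] 253 zt 0.023 [0.423 0.158] 40x31 ang 15 [ 56  82 144]
shift cm [-24.32   0.26   8.26] turn [0.001 0.055 0.002] alt [ 2.000e-03 -3.086e+00 -1.000e-03] q6 -0.21 zc 2.2
```

View pics/w8.png

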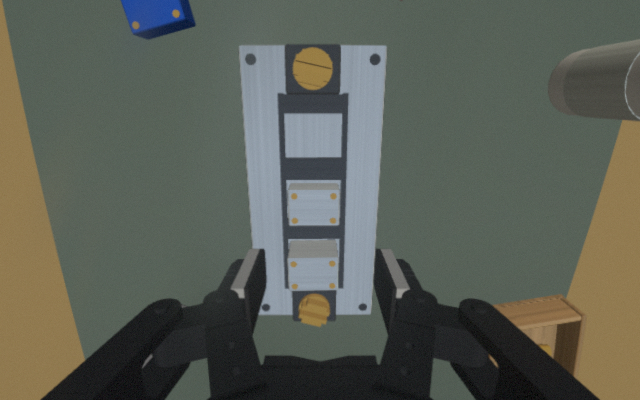

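```bash
python3 -m handwheel '[-24.3,0.3,8,0,0.055,0,6,-24.3,0.3,8,0,0.055,0,6,-24.3,0.3,8,0,0.055,0,6,-24.3,0.3,8,0,0.055,0,6,-24.3,0.3,8,0,0.055,0,6,-24.3,0.3,8,0,0.055,0,6,-24.3,0.3,8,0,0.055,0,6,-24.3,0.3,8,0,0.055,0,6,-24.3,0.3,8,0,0.055,0,6,-24.3,0.3,8,0,0.055,0,6]';python3 -m handwheel '[0,0,0,0,0,0,6,0,0,0,0,0,0,6,0,0,0,0,0,0,6]';python3 - <<'E'
from h import *
c,a=near(.614,.266,.028,"w9"); go(np.r_[c,.022],a)
E
```

```text
t: 13.27
tcp_pos: [0.6104, 0.264, 0.1281]
tool_rot: [-0.497, 0.505, -0.504, 0.494]
force: [-0.7, 0.1, -0.5]
finger_gap: 0.706
t: 13.52
tcp_pos: [0.6118, 0.2643, 0.1298]
tool_rot: [0.496, -0.504, 0.505, -0.495]
force: [0.2, -0.4, 0.7]
finger_gap: 0.703
near [323. 203.] [0.6147 0.2673] 39.9x30.6 a -2.2 z 0.0278
shift cm [-0.3  10.78  0.29] turn [0.    0.02  0.002] alt [ 3.000e-03 -3.121e+00 -1.000e-03] q6 0.26 zc -1.1
```

View pics/w9.png

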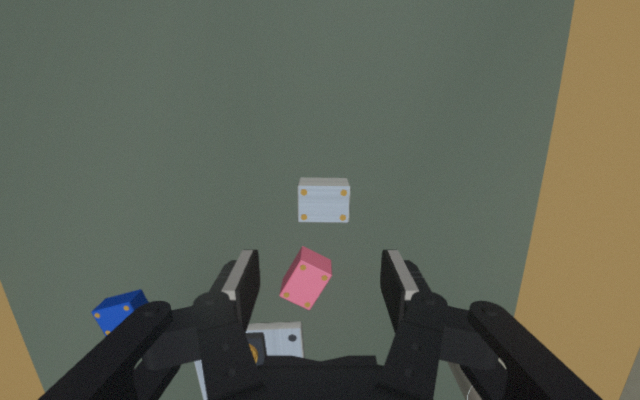

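```bash
python3 -m handwheel '[-0.3,3.5,0.29,0,0.02,0,6,-0.3,6.5,0.29,0,0.02,0,6,-0.3,8.5,0.29,0,0.02,0,6,-0.3,9.7,0.29,0,0.02,0,6,-0.3,10.5,0.29,0,0.02,0,6,-0.3,10.8,0.29,0,0.02,0,6,-0.3,10.8,0.29,0,0.02,0,6,-0.3,10.8,0.29,0,0.02,0,6]';python3 - <<'E'
from h import *
go([.6147,.2673,.022],-2.2)
E
```

```text
t: 14.23
tcp_pos: [0.6156, 0.2687, 0.0229]
tool_rot: [0.49, -0.508, 0.51, -0.491]
force: [0.1, -0.8, 0.5]
finger_gap: 0.704
shift cm [ 0.14  0.09 -0.08] turn [-0.002  0.001  0.001] alt [ 2.00e-03 -3.14e+00  3.00e-03] q6 0.28 zc -2.1
```

```bash
python3 -m handwheel '[0.1,0.1,-0.05,0,0,0,3.6,0.1,0.1,-0.05,0,0,0,3.6,0.1,0.1,-0.05,0,0,0,3.6,0.1,0.1,-0.05,0,0,0,3.6,0.1,-2,0,0,0,0,3.6,0.1,-6,0,0,0,0,3.6,0.1,-8,0,0,0,0,3.6,0.1,-8,0,0,0,0,3.6,0.1,-8,0,0,0,0,3.6]' 40;python3 - <<'E'
from h import *
s=manip.sense(); d=snap("wrist","w10"); held(d,s)
go([.5391,.0715,.10],2.2)
E
```

```text
t: 14.98
tcp_pos: [0.6153, 0.2678, 0.1031]
tool_rot: [0.49, -0.508, 0.51, -0.491]
force: [-0.8, -0.9, -1.4]
finger_gap: 0.46
held: y med -0.0057 x -0.0148..0.0147 z -0.0187..0.0196 5500
shift cm [19.86  0.19 -6.76] turn [ 0.001 -0.075  0.002] alt [-3.000e-03  3.066e+00  2.000e-03] q6 0.28 zc -2.1
```

```bash
python3 -m handwheel '[19.9,0.2,-6.7,0,-0.075,0,3.6,19.9,0.2,-6.7,0,-0.075,0,3.6,19.9,0.2,-6.7,0,-0.075,0,3.6,19.9,0.2,-6.7,0,-0.075,0,3.6,19.9,0.2,-6.7,0,-0.075,0,3.6,19.9,0.2,-6.7,0,-0.075,0,3.6,19.9,0.2,-6.7,0,-0.075,0,3.6,19.9,0.2,-6.7,0,-0.075,0,3.6,19.9,0.2,-6.7,0,-0.075,0,3.6]';python3 -m handwheel '[0,0,0,0,0,0,3.6,0,0,0,0,0,0,3.6,0,0,0,0,0,0,3.6,0,0,0,0,0,0,3.6,0,0,0,0,0,0,3.6]';python3 - <<'E'
from h import *
go([.5391,.0714,.044],2.2)
s=manip.sense(); d=snap("wrist","w11"); held(d,s); bays(d)
E
```

```text
t: 15.78
tcp_pos: [0.5405, 0.0722, 0.0993]
tool_rot: [0.51, -0.49, 0.49, -0.509]
force: [-0.2, 0.6, -1.1]
finger_gap: 0.459
t: 16.2
tcp_pos: [0.5404, 0.0717, 0.1]
tool_rot: [0.51, -0.49, 0.49, -0.509]
force: [1.2, 1.2, -1.3]
finger_gap: 0.459
shift cm [ 0.02  5.6  -0.13] turn [0.    0.001 0.002] alt [ 2.000e-03 -3.141e+00 -1.000e-03] q6 -0.11 zc 2.2
held: y med -0.0058 x -0.0147..0.0147 z -0.0187..0.0197 5495
bay? [317. 181.] 10808 [0.5387 0.0853] 109.2x104.6 a 2.2
bay? [317. 214.] 2448 [0.5392 0.0721] 45.0x30.0 a 2.3
bay? [360. 337.] 757 [ 0.5798 -0.0333] 43.0x19.0 a -88.0
bay? [277. 337.] 556 [ 0.5086 -0.0366] 42.1x14.7 a -87.3
```

```bash
python3 -m handwheel '[0,2.5,-0.12,0,0,0,3.6,0,4,-0.12,0,0,0,3.6,0,5.2,-0.12,0,0,0,3.6,0,5.6,-0.12,0,0,0,3.6,0,5.8,-0.12,0,0,0,3.6,0,5.8,-0.12,0,0,0,3.6,0,5.8,-0.12,0,0,0,3.6]';python3 - <<'E'
from h import *
go([.5391,.0714,.0345],2.2)
E
```

```text
t: 16.83
tcp_pos: [0.5396, 0.071, 0.0426]
tool_rot: [0.51, -0.49, 0.491, -0.509]
force: [0.5, -0.2, -0.2]
finger_gap: 0.461
shift cm [-0.04  0.81 -0.05] turn [-0.001 -0.     0.002] alt [-3.000e-03  3.141e+00 -1.000e-03] q6 -0.11 zc 2.2
```

```bash
python3 -m handwheel '[-0.03,0.4,-0.04,0,0,0,3.6,-0.03,0.7,-0.04,0,0,0,3.6,-0.03,0.85,-0.04,0,0,0,3.6,-0.03,0.85,-0.04,0,0,0,3.6,-0.03,0.85,-0.04,0,0,0,3.6,-0.03,0.85,-0.04,0,0,0,3.6]';python3 - <<'E'
from h import *
go([.5391,.0714,.0345],2.2)
E
```

```text
t: 17.33
tcp_pos: [0.5388, 0.0713, 0.0341]
tool_rot: [0.51, -0.49, 0.491, -0.509]
force: [-1.4, 0.6, 4.6]
finger_gap: 0.456
shift cm [-0.   -0.04  0.03] turn [-0.    -0.     0.002] alt [-3.000e-03  3.141e+00 -0.000e+00] q6 -0.11 zc 2.2
```

```bash
python3 -m handwheel '[0,0,0,0,0,0,5.4,0,0,0,0,0,0,5.4,0,0,0,0,0,0,5.4,0,-3,0,0,0,0,5.4,0,-7,0,0,0,0,5.4,0,-10,0,0,0,0,5.4,0,-11,0,0,0,0,5.4,0,-11,0,0,0,0,5.4,0,-11,0,0,0,0,5.4]';python3 - <<'E'
from h import *
near(.5391,.0714,.040,"w12",.025);near(.5411,.0194,.034,None,.025); near(.543,-.033,.046,None,.025)
go([.446,-.279,.16],-4)
d=snap("wrist")
cv2.imwrite("pics/w12z.png",cv2.resize(d["frame"][20:200,220:420,::-1],None,fx=4,fy=3))
E
```

```text
t: 18.08
tcp_pos: [0.5385, 0.0715, 0.1434]
tool_rot: [0.51, -0.49, 0.491, -0.509]
force: [0.3, -0.2, 0.0]
finger_gap: 0.631
near [320. 207.] [0.5391 0.0715] 40.0x30.0 a 2.1 z 0.0398
near [324. 264.] [0.5435 0.0192] 40.0x30.8 a 1.8 z 0.0337
near [321. 324.] [ 0.5424 -0.0327] 40.8x30.8 a 4.8 z 0.0457
shift cm [ 34.68  -1.75 -10.47] turn [0.004 0.108 0.001] alt [ 2.000e-03 -3.034e+00 -7.000e-03] q6 -0.11 zc 2.2
```

View pics/w12.png

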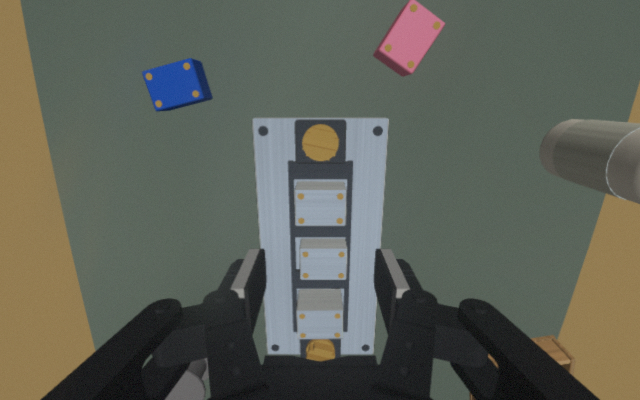

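Run:
```python
from h import *
d=snap("wrist","w13"); f=d["frame"][110:180,280:360,::-1]
cv2.imwrite("pics/w13z.png",cv2.resize(f,None,fx=8,fy=8,interpolation=cv2.INTER_CUBIC))
P=cloud(d)
sub=P[120:168,298:344,2]; print((sub[::4,::4]*1000).round())
```

```text
[[22. 21. 21. 20. 21. 20. 20. 21. 21. 20. 21. 21.]
 [22. 22. 21. 22. 23. 22. 24. 22. 22. 22. 23. 21.]
 [23. 22. 21. 22. 34. 28. 26. 25. 26. 22. 22. 23.]
 [22. 21. 21. 28. 32. 34. 35. 32. 34. 32. 22. 21.]
 [22. 22. 26. 35. 34. 33. 34. 33. 34. 33. 27. 21.]
 [22. 23. 26. 26. 25. 33. 34. 34. 33. 33. 35. 22.]
 [21. 23. 31. 26. 25. 26. 26. 25. 26. 26. 34. 22.]
 [20. 21. 33. 33. 34. 34. 33. 29. 26. 25. 26. 22.]
 [22. 23. 27. 34. 33. 34. 33. 34. 34. 35. 22. 21.]
 [22. 21. 21. 33. 33. 33. 34. 34. 34. 26. 22. 22.]
 [21. 22. 22. 23. 22. 25. 26. 27. 33. 22. 23. 22.]
 [17. 16. 17. 17. 18. 17. 18. 16. 16. 17. 17. 17.]]
```

View pics/w13z.png

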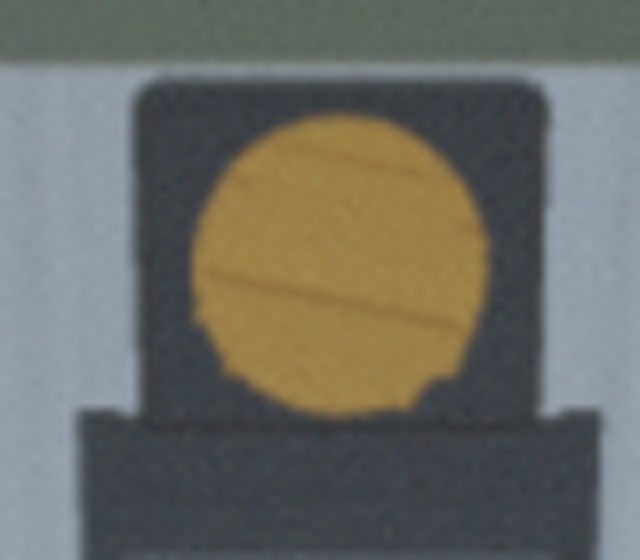

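```bash
cat >> h.py <<'E'
J=np.array([.5411,.0194]); _a=np.radians(2.2); AX=np.array([np.cos(_a),np.sin(_a)]); AY=np.array([-AX[1],AX[0]])
def slot(d,c,R0=.0115):
    """c approx axis. returns head centre, slot centre, slot angle deg"""
    P=cloud(d); z=P[...,2]; X=P[...,:2]
    head=(z>.030)&(z<.038)&(np.hypot(*(X-c).transpose(2,0,1))<.02)
    uv=np.argwhere(head)[:,::-1]; (cc,rr)=cv2.minEnclosingCircle((onplane(d,uv,.034)[:,:2]*1000).astype(np.float32))
    hc=np.array(cc)/1000
    sl=(z>.0225)&(z<.0285)&(np.hypot(*(X-hc).transpose(2,0,1))<R0-.002)
    uv=np.argwhere(sl)[:,::-1]; q=onplane(d,uv,.026)[:,:2]
    # trim outliers about principal line
    for _ in range(4):
        vx,vy,x0,y0=cv2.fitLine((q*1000).astype(np.float32),cv2.DIST_HUBER,0,.01,.01).ravel()
        dist=abs((q[:,0]*1000-x0)*vy-(q[:,1]*1000-y0)*vx); q=q[dist<4]
    off=((x0-hc[0]*1000)*-vy+(y0-hc[1]*1000)*vx)
    print("head",hc.round(4),"r %.1f"%rr,"slot line pt",np.round([x0/1000,y0/1000],4),"ang %.1f"%((np.degrees(np.arctan2(vy,vx))+90)%180-90),"off mm %.2f"%off,len(q))
E
python3 - <<'E'
from h import *
print(J+AY*.1,J-AY*.1)
d=snap("wrist"); slot(d,J+AY*.1)
for n in("scene","side"):
    d=snap(n); slot(d,J+AY*.1); slot(d,J-AY*.1)
E
```

```text
[0.53726122 0.11932629] [ 0.54493878 -0.08052629]
head [0.5374 0.1196] r 13.9 slot line pt [0.5372 0.1188] ang -9.6 off mm -0.80 143
head [0.539  0.1151] r 15.3 slot line pt [0.5419 0.1106] ang 47.1 off mm -5.23 3
head [ 0.5456 -0.085 ] r 15.6 slot line pt [ 0.5466 -0.0863] ang 57.8 off mm -1.57 4
head [0.5332 0.1193] r 14.0 slot line pt [0.5325 0.1172] ang -15.5 off mm -2.21 10
head [ 0.5416 -0.0796] r 13.8 slot line pt [ 0.5405 -0.0803] ang -52.1 off mm -1.32 7
```

```bash
python3 -m handwheel '[22,0,1.4,0,0,0,6,22,0,1.4,0,0,0,6,22,0,1.4,0,0,0,6,22,0,1.4,0,0,0,6,22,0,1.4,0,0,0,6,22,0,1.4,0,0,0,6,22,0,1.4,0,0,0,6,22,0,1.4,0,0,0,6]';python3 -m handwheel '[0,0,0,0,0,0,6,0,0,0,0,0,0,6,0,0,0,0,0,0,6]';python3 - <<'E'
from h import *
d=snap("wrist","w14"); slot(d,J-AY*.1)
near(.5391,.0714,.040,None,.025);near(.5411,.0194,.034,None,.025); near(.543,-.033,.046,None,.025)
go([.446,-.279,.17],-4)
E
```

```text
t: 19.15
tcp_pos: [0.5605, -0.148, 0.1433]
tool_rot: [0.509, -0.491, 0.491, -0.508]
force: [0.1, 0.1, -0.4]
finger_gap: 0.707
t: 19.4
tcp_pos: [0.5607, -0.1459, 0.1438]
tool_rot: [0.511, -0.49, 0.49, -0.509]
force: [-0.6, -0.1, 0.6]
finger_gap: 0.703
head [ 0.5445 -0.0803] r 13.7 slot line pt [ 0.5444 -0.0805] ang -14.8 off mm -0.26 161Traceback (most recent call last):
  File "<stdin>", line 3, in <module>
  File "h.py", line 73, in near
    k,l,st,ce=cv2.connectedComponentsWithStats(m); i=1+st[1:,4].argmax()
                                                       ~~~~~~~~~~~~~~~^^
ValueError: attempt to get argmax of an empty sequence
```

View pics/w14.png

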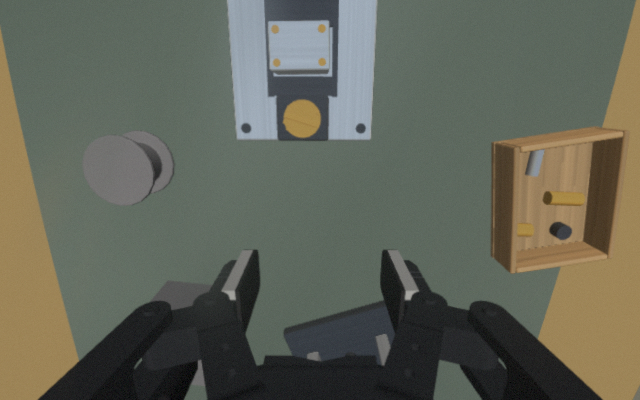

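Run:
```python
from h import *
go([.446,-.279,.19],-4)
```

```text
shift cm [ 12.8   -4.58 -12.02] turn [0.001 0.11  0.001] alt [ 2.000e-03 -3.032e+00 -1.000e-03] q6 -0.49 zc 2.3
```

```bash
python3 -m handwheel '[12.8,-4.6,-12,0,0.11,0,6,12.8,-4.6,-12,0,0.11,0,6,12.8,-4.6,-12,0,0.11,0,6,12.8,-4.6,-12,0,0.11,0,6,12.8,-4.6,-12,0,0.11,0,6,12.8,-4.6,-12,0,0.11,0,6,12.8,-4.6,-12,0,0.11,0,6,12.8,-4.6,-12,0,0.11,0,6,12.8,-4.6,-12,0,0.11,0,6]';python3 - <<'E'
from h import *
d=snap("wrist","w15"); P=cloud(d); z=P[...,2]
for zt in (.110,.055):
    m=((abs(z-zt)<.004)&(abs(P[...,0]-.446)<.06)&(abs(P[...,1]+.279)<.06)); print(rect(P[m]),np.median(z[m]),m.sum())
E
```

```text
t: 20.25
tcp_pos: [0.4466, -0.2787, 0.1897]
tool_rot: [-0.483, 0.517, -0.517, 0.482]
force: [0.3, -0.2, -0.1]
finger_gap: 0.703
(array([ 0.44648605, -0.27790442]), 29.8463134765625, 29.70903205871582, -3.0983963012695312) 0.10969968128238791 1681
(array([ 0.44653955, -0.27817062]), 70.21351623535156, 70.19691467285156, -3.7839584350585938) 0.054876857713753134 4146
```

View pics/w15.png

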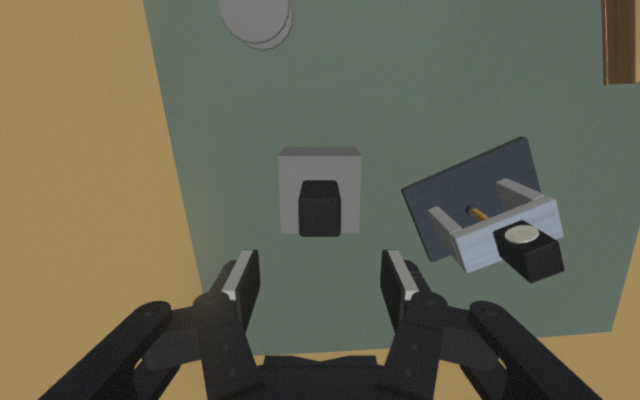

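```bash
python3 - <<'E'
from h import *
go([.4465,-.2780,.086],-3.2)
E
python3 -m handwheel '[-0.05,3.5,0,0,-0.014,0,6,-0.05,6.5,0,0,-0.014,0,6,-0.05,8.5,0,0,-0.014,0,6,-0.05,9.6,0,0,-0.014,0,6,-0.05,10.2,0,0,-0.014,0,6,-0.05,10.4,0,0,-0.014,0,6,-0.05,10.4,0,0,-0.014,0,6,-0.05,10.4,0,0,-0.014,0,6]';python3 - <<'E'
from h import *
go([.4465,-.2780,.086],-3.2)
E
```

```text
shift cm [-8.000e-02  1.036e+01 -1.000e-02] turn [ 0.001 -0.014  0.001] alt [-1.000e-03  3.128e+00  2.000e-03] q6 -0.70 zc -4.0
t: 20.97
tcp_pos: [0.4467, -0.2799, 0.0867]
tool_rot: [0.486, -0.513, 0.515, -0.485]
force: [0.9, -0.2, 0.7]
finger_gap: 0.704
shift cm [-0.19  0.07 -0.03] turn [-0.001 -0.001  0.002] alt [-4.00e-03  3.14e+00 -1.00e-03] q6 -0.71 zc -3.3
```

```bash
python3 -m handwheel '[-0.15,0.05,0,0,0,0,6,-0.15,0.05,0,0,0,0,6,-0.15,0.05,0,0,0,0,2.4,-0.15,0.05,0,0,0,0,2.4,-0.15,0.05,0,0,0,0,2.4,-0.15,0.05,0,0,0,0,2.4,-0.15,0.05,0,0,0,0,2.4,-0.15,0.05,0,0,0,0,2.4]' 70;python3 - <<'E'
from h import *
go([.4465,-.2780,.086],-3.2)
print(manip.sense()["force"])
E
```

```text
t: 21.63
tcp_pos: [0.4464, -0.2786, 0.0862]
tool_rot: [0.486, -0.514, 0.515, -0.485]
force: [-0.8, 0.1, 6.6]
finger_gap: 0.341
shift cm [-0.07  0.02  0.01] turn [-0.    -0.002  0.002] alt [-4.000e-03  3.139e+00 -1.000e-03] q6 -0.71 zc -3.3
[-0.77857977  0.13841026  6.59218758]
```

```bash
python3 -m handwheel '[0,-1.5,0,0,0,0,2.4,0,-4,0,0,0,0,2.4,0,-7,0,0,0,0,2.4,0,-10,0,0,0,0,2.4,0,-10,0,0,0,0,2.4,0,-10,0,0,0,0,2.4,0,-10,0,0,0,0,2.4]';python3 - <<'E'
from h import *
s=manip.sense(); print(s["tcp_pos"],s["force"])
for n in("scene","side"):
    d=snap(n); u,v=project(d,s["tcp_pos"]-[0,0,.06])[0].astype(int)
    c=d["frame"][max(0,v-35):v+35,u-40:u+40,::-1]; cv2.imwrite(f"pics/key_{n}.png",cv2.resize(c,None,fx=7,fy=7,interpolation=cv2.INTER_CUBIC)); print(n,u,v)
snap("wrist","w16")
E
```

```text
t: 22.22
tcp_pos: [0.4456, -0.2777, 0.185]
tool_rot: [-0.486, 0.515, -0.514, 0.485]
force: [0.4, 0.2, -1.1]
finger_gap: 0.345
[ 0.44556563 -0.27770194  0.18499815] [ 0.37528897  0.2153405  -1.05961868]
scene 188 218
side 454 134
```

View pics/key_scene.png

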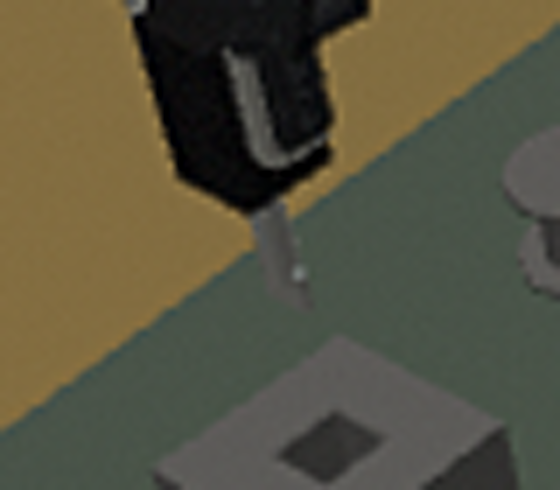

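View pics/key_side.png

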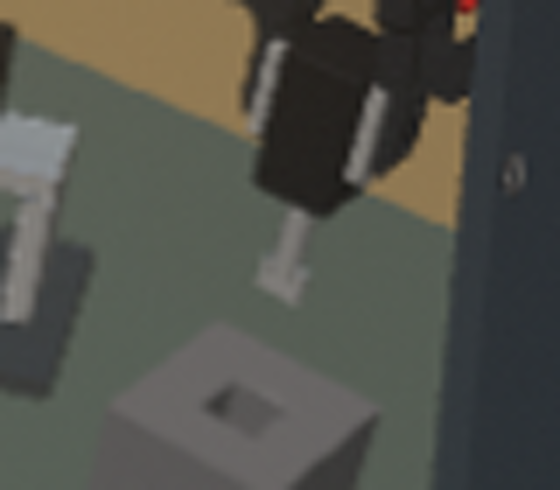

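View pics/w16.png

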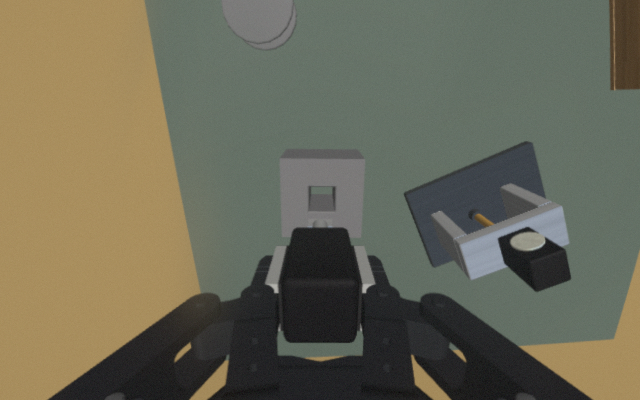

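Run:
```python
from h import *
s=manip.sense(); T=R.from_quat(s["tool_rot"]).as_matrix()
for n in("scene","side"):
    d=snap(n); u,v=project(d,s["tcp_pos"]-[0,0,.06])[0].astype(int)
    t=s["tcp_pos"]+T@[-.0007,.0762,0]
    for nm,a in(("z",T[:,2]),("x",T[:,0])):
        p=project(d,[t-a*.008,t+a*.008]); print(n,nm,((p-[u-40,v-35])*7).round(), "len px %.1f"%np.hypot(*(p[1]-p[0])))
    v0=max(0,v-35)
    h=cv2.cvtColor(d["frame"],cv2.COLOR_RGB2GRAY)
```

```text
scene z [[279. 278.]
 [318. 299.]] len px 6.4
scene x [[321. 273.]
 [276. 304.]] len px 7.8
side z [[291. 299.]
 [252. 278.]] len px 6.4
side x [[258. 299.]
 [284. 278.]] len px 4.7
```

Run:
```python
from h import *
go([.5443,-.0810,.135],-14.8)
```

```text
shift cm [-20.21   4.91   8.73] turn [0.003 0.2   0.   ] alt [ 0.    -2.941 -0.004] q6 -0.71 zc -3.3
```

```bash
python3 -m handwheel '[-20.2,1,8.7,0.003,0.2,0,2.4,-20.2,1,8.7,0.003,0.2,0,2.4,-20.2,2,8.7,0.003,0.2,0,2.4,-20.2,3,8.7,0.003,0.2,0,2.4,-20.2,4.9,8.7,0.003,0.2,0,2.4,-20.2,4.9,8.7,0.003,0.2,0,2.4,-20.2,4.9,8.7,0.003,0.2,0,2.4,-20.2,4.9,8.7,0.003,0.2,0,2.4,-20.2,4.9,8.7,0.003,0.2,0,2.4,-20.2,4.9,8.7,0.003,0.2,0,2.4]';python3 -m handwheel '[0,0,0,0,0,0,2.4,0,0,0,0,0,0,2.4,0,0,0,0,0,0,2.4,0,0,0,0,0,0,2.4]';python3 - <<'E'
from h import *
go([.5443,-.0810,.115],-14.8)
s=manip.sense()
for n in("scene","side"):
    d=snap(n); u,v=project(d,s["tcp_pos"]-[0,0,.09])[0].astype(int)
    c=d["frame"][max(0,v-35):v+35,u-40:u+40,::-1]; cv2.imwrite(f"pics/key1_{n}.png",cv2.resize(c,None,fx=7,fy=7,interpolation=cv2.INTER_CUBIC))
snap("wrist","w17")
E
```

```text
t: 23.3
tcp_pos: [0.5447, -0.0829, 0.1366]
tool_rot: [0.431, -0.559, 0.562, -0.431]
force: [-0.4, 0.5, -1.4]
finger_gap: 0.344
t: 23.63
tcp_pos: [0.5447, -0.0823, 0.1366]
tool_rot: [0.431, -0.559, 0.562, -0.432]
force: [0.8, -0.4, -0.6]
finger_gap: 0.342
shift cm [-0.12  2.16 -0.08] turn [-0.004 -0.001  0.001] alt [-2.000e-03  3.141e+00 -6.000e-03] q6 -0.09 zc -14.8
```

View pics/key1_scene.png

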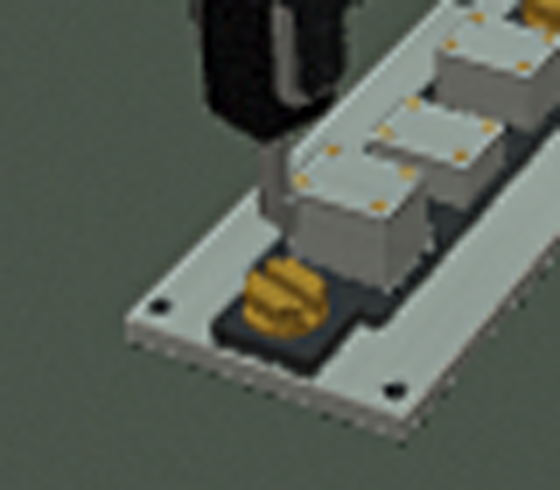

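View pics/key1_side.png

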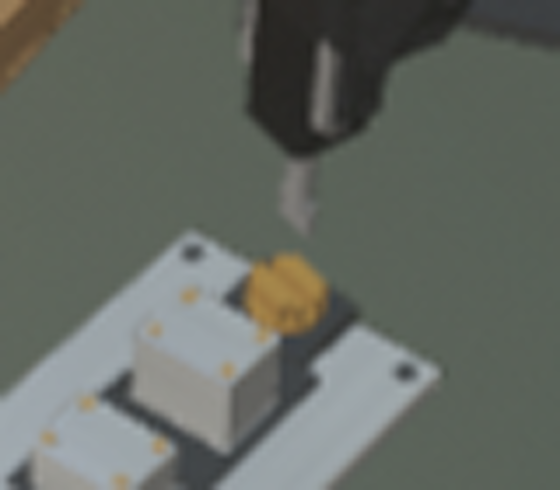

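View pics/w17.png

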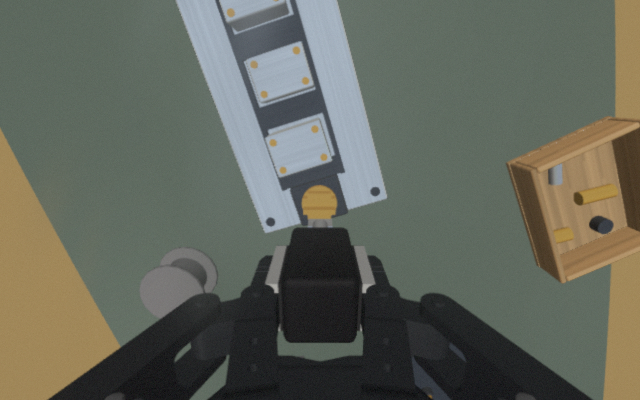

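Run:
```python
from h import *
s=manip.sense(); T=R.from_quat(s["tool_rot"]).as_matrix()
d=snap("wrist"); slot(d,J-AY*.1)
for n in("scene","side"):
    d=snap(n); P=cloud(d); Q=(P-s["tcp_pos"])@T
    m=(abs(Q[...,0])<.02)&(abs(Q[...,2])<.02)&(Q[...,1]>.034)&(Q[...,1]<.085)
    q=Q[m]; 
    for lo in (.036,.044,.052,.060,.068): 
        w=q[(q[:,1]>lo)&(q[:,1]<lo+.008)]; print(n,lo,len(w),w.mean(0).round(4) if len(w) else "", np.ptp(w,axis=0).round(4) if len(w) else "")
    print("lowest",q[:,1].max()); M,t=pose(d); c=(-t@M-s["tcp_pos"])@T; print("cam dir",(c/np.hypot(c[0],c[2])).round(2))
```

```text
head [ 0.5449 -0.0799] r 13.9 slot line pt [ 0.5447 -0.0822] ang -15.9 off mm -2.32 87
scene 0.036 6 [0.0048 0.0419 0.0036] [0.0048 0.0034 0.0052]
scene 0.044 13 [0.0044 0.0485 0.0025] [0.0078 0.0076 0.0066]
scene 0.052 15 [0.0046 0.0557 0.0032] [0.0086 0.0068 0.0077]
scene 0.06 14 [0.0046 0.0636 0.0036] [0.0065 0.0067 0.0108]
scene 0.068 15 [0.0028 0.0727 0.0021] [0.0039 0.0075 0.0152]
lowest 0.07578312038728074
cam dir [ 0.63 -0.66  0.78]
side 0.036 1 [-0.0051  0.043  -0.0059] [0. 0. 0.]
side 0.044 11 [-0.001   0.0479 -0.0049] [0.009  0.0071 0.0061]
side 0.052 9 [-0.0012  0.0556 -0.0049] [0.0053 0.0048 0.0065]
side 0.06 12 [-0.0018  0.064  -0.0044] [0.0073 0.0073 0.0141]
side 0.068 10 [-0.0001  0.0721 -0.0045] [0.0022 0.0075 0.0145]
lowest 0.0765438874206888
cam dir [-0.66 -0.85 -0.75]
```

Run:
```python
from h import *
go([.5446,-.0806,.114],-15.3)
```

```text
shift cm [-0.1   2.23 -0.04] turn [-0.003  0.009  0.001] alt [ 2.000e-03 -3.133e+00  5.000e-03] q6 -0.09 zc -14.8
```

```bash
python3 -m handwheel '[-0.1,1,-0.04,-0.003,0.009,0,2.4,-0.1,1.7,-0.04,-0.003,0.009,0,2.4,-0.1,2.1,-0.04,-0.003,0.009,0,2.4,-0.1,2.2,-0.04,-0.003,0.009,0,2.4,-0.1,2.2,-0.04,-0.003,0.009,0,2.4,-0.1,2.2,-0.04,-0.003,0.009,0,2.4,-0.1,2.2,-0.04,-0.003,0.009,0,2.4]';python3 - <<'E'
from h import *
go([.5446,-.0806,.104],-15.3)
snap("wrist","w18")
E
```

```text
t: 24.52
tcp_pos: [0.5448, -0.0807, 0.1143]
tool_rot: [0.429, -0.562, 0.562, -0.429]
force: [0.3, 0.8, -0.7]
finger_gap: 0.344
shift cm [-0.    1.03 -0.02] turn [-0.     0.     0.001] alt [ 2.000e-03 -3.142e+00  0.000e+00] q6 -0.08 zc -15.3
```

View pics/w18.png

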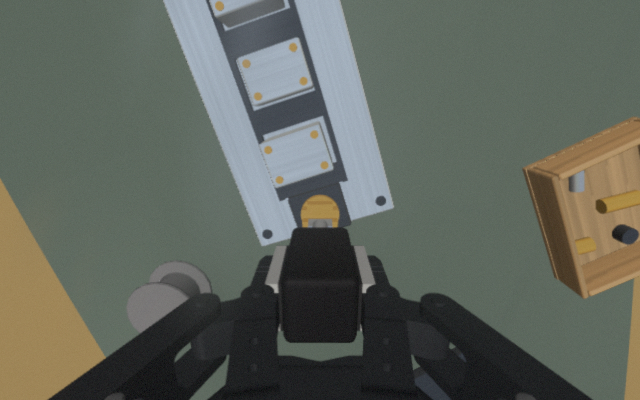

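Positioned; descend gently into the slot, watching force.

```bash
python3 -m handwheel '[0,0.3,0,0,0,0,2.4,0,0.5,0,0,0,0,2.4,0,0.6,0,0,0,0,2.4,0,0.6,0,0,0,0,2.4,0,0.6,0,0,0,0,2.4]';python3 - <<'E'
from h import *
s=manip.sense();print(s["force"],s["ft_torque"],s["tcp_pos"])
E
```

```text
t: 24.98
tcp_pos: [0.5445, -0.0806, 0.1081]
tool_rot: [0.429, -0.562, 0.562, -0.429]
force: [-1.0, 0.5, -1.1]
finger_gap: 0.344
[-0.96692379  0.47206502 -1.06256648] [-0.00755426  0.01476226 -0.00351166] [ 0.54454458 -0.08063371  0.10813089]
```

```bash
python3 -m handwheel '[0,0.2,0,0,0,0,2.4,0,0.4,0,0,0,0,2.4,0,0.45,0,0,0,0,2.4,0,0.45,0,0,0,0,2.4,0,0.45,0,0,0,0,2.4]';python3 - <<'E'
from h import *
s=manip.sense();print(s["force"],s["ft_torque"],s["tcp_pos"])
E
```

```text
t: 25.4
tcp_pos: [0.5446, -0.0806, 0.1036]
tool_rot: [0.429, -0.562, 0.562, -0.429]
force: [0.4, 0.3, -0.6]
finger_gap: 0.342
[ 0.35978428  0.27529893 -0.56760033] [ 0.03816682 -0.00073659  0.00393379] [ 0.54455967 -0.08063769  0.10363885]
```

```bash
python3 -m handwheel '[0,0,0,0,0.12,0,2.4,0,0,0,0,0.24,0,2.4,0,0,0,0,0.36,0,2.4,0,0,0,0,0.48,0,2.4,0,0,0,0,0.6,0,2.4,0,0,0,0,0.72,0,2.4,0,0,0,0,0.84,0,2.4,0,0,0,0,0.96,0,2.4,0,0,0,0,1.08,0,2.4,0,0,0,0,1.15,0,2.4]' 90;python3 - <<'E'
from h import *
s=manip.sense();print(s["force"],s["ft_torque"],s["q"][5]);go(s["tcp_pos"],0)
E
```

```text
t: 26.23
tcp_pos: [0.5452, -0.081, 0.1038]
tool_rot: [0.052, -0.704, 0.706, -0.053]
force: [0.7, 0.1, -2.3]
finger_gap: 0.342
[ 0.72908851  0.12090137 -2.27148048] [-0.22863704 -0.13678997  0.05398051] 1.0740768727677816
shift cm [0. 0. 0.] turn [-2.000e-03 -1.422e+00  1.000e-03] alt [-1.00e-03  1.72e+00 -2.00e-03] q6 1.07 zc -81.5
```

```bash
python3 -m handwheel '[0,0,0,0,0.07,0,2.4,0,0,0,0,0.13,0,2.4,0,0,0,0,0.19,0,2.4,0,0,0,0,0.19,0,2.4]' 90;python3 - <<'E'
from h import *
s=manip.sense();print(s["force"],s["ft_torque"],s["q"][5]);go(s["tcp_pos"],0)
E
```

```text
t: 26.57
tcp_pos: [0.5452, -0.0812, 0.1038]
tool_rot: [-0.013, -0.706, 0.708, 0.013]
force: [0.2, -0.8, -2.1]
finger_gap: 0.339
[ 0.16341821 -0.82859808 -2.06547238] [-0.31782835 -0.19649304  0.05148848] 1.2599671990223031
shift cm [0. 0. 0.] turn [-1.000e-03  1.534e+00 -3.000e-03] alt [-3.000e-03 -1.608e+00  1.000e-03] q6 1.26 zc -92.1
```

```bash
python3 -m handwheel '[0,0,0,0,0.06,0,2.4,0,0,0,0,0.12,0,2.4,0,0,0,0,0.12,0,2.4]' 90;python3 - <<'E'
from h import *
s=manip.sense();print(s["force"],s["ft_torque"],s["q"][5]);go(s["tcp_pos"],0)
E
```

```text
t: 26.82
tcp_pos: [0.5452, -0.0812, 0.1038]
tool_rot: [-0.055, -0.704, 0.706, 0.054]
force: [0.6, -1.7, -3.0]
finger_gap: 0.341
[ 0.62249562 -1.68589108 -2.95491275] [-0.44576164 -0.25586546  0.28702367] 1.377876171773834
shift cm [0. 0. 0.] turn [-1.000e-03  1.417e+00 -3.000e-03] alt [-3.000e-03 -1.725e+00  1.000e-03] q6 1.38 zc -98.8
```

```bash
python3 -m handwheel '[0,0,0,0,-0.1,0,2.4,0,0,0,0,-0.15,0,2.4,0,0,0,0,-0.15,0,2.4]' 90;python3 - <<'E'
from h import *
s=manip.sense();print(s["force"],s["ft_torque"],s["q"][5]);go(s["tcp_pos"],0)
E
python3 -m handwheel '[0,-0.5,0,0,0,0,2.4,0,-1.5,0,0,0,0,2.4,0,-3,0,0,0,0,2.4,0,-4,0,0,0,0,2.4,0,-5,0,0,0,0,2.4,0,-5,0,0,0,0,2.4,0,-5,0,0,0,0,2.4]';python3 - <<'E'
from h import *
s=manip.sense(); T=R.from_quat(s["tool_rot"]).as_matrix(); print(s["force"],s["ft_torque"])
d=snap("wrist","w19"); slot(d,J-AY*.1)
go([.5373,.1194,.155],-9.6)
for n in("scene","side"):
    d=snap(n); P=cloud(d); Q=(P-s["tcp_pos"])@T
    m=(abs(Q[...,0])<.02)&(abs(Q[...,2])<.02)&(Q[...,1]>.034)&(Q[...,1]<.085)
    q=Q[m]; 
    for lo in (.036,.044,.052,.060,.068): 
        w=q[(q[:,1]>lo)&(q[:,1]<lo+.008)]; print(n,lo,len(w),w.mean(0).round(4) if len(w) else "", np.ptp(w,axis=0).round(4) if len(w) else "")
    print("lowest",q[:,1].max())
    slot(d,J-AY*.1)
    u,v=project(d,[.545,-.0805,.034])[0].astype(int)
    c=d["frame"][v-30:v+30,u-30:u+30,::-1]; cv2.imwrite(f"pics/key2_{n}.png",cv2.resize(c,None,fx=8,fy=8,interpolation=cv2.INTER_CUBIC))
E
```

```text
t: 27.07
tcp_pos: [0.545, -0.0807, 0.1039]
tool_rot: [-0.001, -0.707, 0.708, 0.001]
force: [0.7, -0.1, -0.7]
finger_gap: 0.345
[ 0.74580568 -0.05544502 -0.68092044] [-0.10867925 -0.15826184  0.06819774] 1.2262226814891115
shift cm [0. 0. 0.] turn [-1.000e-03  1.567e+00 -1.000e-03] alt [-1.000e-03 -1.574e+00  1.000e-03] q6 1.23 zc -90.2
t: 27.65
tcp_pos: [0.5448, -0.0806, 0.1547]
tool_rot: [-0.003, -0.706, 0.708, 0.002]
force: [-0.5, -0.0, -0.5]
finger_gap: 0.34
[-0.54246495 -0.03779067 -0.49180732] [ 0.00668523  0.02578861 -0.02316014]
head [ 0.5456 -0.0805] r 13.9 slot line pt [ 0.5435 -0.0808] ang -84.5 off mm -2.19 83
shift cm [  0.83  -0.13 -19.98] turn [-1.000e-03 -1.409e+00  1.000e-03] alt [-1.000e-03  1.732e+00 -1.000e-03] q6 1.23 zc -90.4
scene 0.036 5 [-0.0002  0.0414  0.0046] [0.0049 0.0035 0.0053]
scene 0.044 13 [-0.0007  0.0477  0.0043] [0.008  0.0074 0.005 ]
scene 0.052 11 [0.0001 0.0556 0.0049] [0.0068 0.0063 0.0046]
scene 0.06 17 [-0.0006  0.0635  0.0049] [0.0077 0.0078 0.013 ]
scene 0.068 13 [0.0007 0.0731 0.004 ] [0.0041 0.0071 0.015 ]
lowest 0.07590903090571226
head [ 0.5449 -0.0852] r 15.1 slot line pt [ 0.5417 -0.0867] ang -71.5 off mm -3.46 7
side 0.036 1 [ 0.003   0.0438 -0.0052] [0. 0. 0.]
side 0.044 9 [ 0.0059  0.0486 -0.0039] [0.0047 0.006  0.0075]
side 0.052 12 [ 0.0059  0.0559 -0.0032] [0.0096 0.0075 0.0073]
side 0.06 13 [ 0.0052  0.0639 -0.004 ] [0.0077 0.0067 0.0093]
side 0.068 11 [ 0.0052  0.072  -0.0041] [0.0053 0.0069 0.0162]
lowest 0.07929714096980664
head [ 0.5403 -0.0786] r 13.3 slot line pt [ 0.5432 -0.0767] ang -74.0 off mm 3.32 11
```

View pics/key2_scene.png

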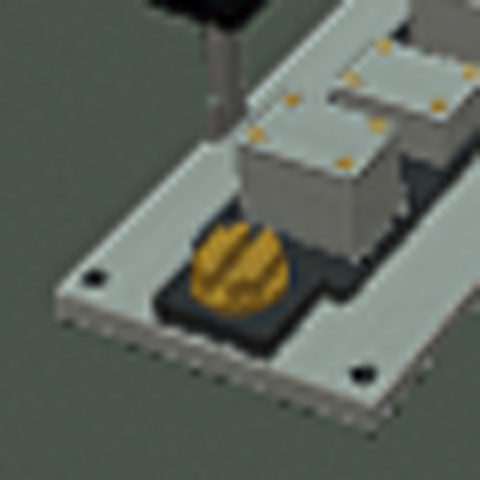

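View pics/w19.png

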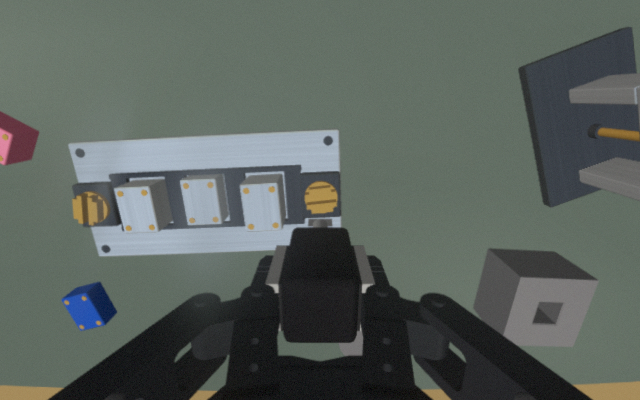

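Run:
```python
from h import *
s=manip.sense(); T=R.from_quat(s["tool_rot"]).as_matrix()
d=snap("wrist"); P=cloud(d); Q=(P-s["tcp_pos"])@T
m=(abs(Q[...,0])<.025)&(abs(Q[...,2])<.0155)&(Q[...,1]>-.03)&(Q[...,1]<-.018)
q=Q[m]; y=np.median(q[:,1]); t=q[abs(q[:,1]-y)<.003]; print(y,np.percentile(t,[1,99],axis=0).round(4))
c=np.polyfit(t[:,0],t[:,1],1); print("tilt x",c[0]); c=np.polyfit(t[:,2],t[:,1],1); print("tilt z",c[0])
```

```text
-0.02345284857261338 [[-0.0146 -0.0249 -0.015 ]
 [ 0.0142 -0.0207  0.0152]]
tilt x -0.020782454310289696
tilt z 0.01640469347289325
```

Run:
```python
from h import *
s=manip.sense(); T=R.from_quat(s["tool_rot"]).as_matrix()
d=snap("wrist"); P=cloud(d); z=P[...,2]
def fit(X,tol=.003):
    A=np.c_[X[:,:2],np.ones(len(X))]; k=np.linalg.lstsq(A,X[:,2],rcond=None)[0]
    r=abs(A@k-X[:,2])<tol; k=np.linalg.lstsq(A[r],X[r,2],rcond=None)[0]; n=np.array([-k[0],-k[1],1]); return n/np.linalg.norm(n)
print("table n in tool",(fit(P[abs(z)<.006])@T).round(4))
Q=(P-s["tcp_pos"])@T
m=(abs(Q[...,0])<.013)&(abs(Q[...,2])<.013)&(Q[...,1]>-.03)&(Q[...,1]<-.018)
print("handle n in tool",(fit(P[m])@T).round(4),m.sum())
# front face of handle (tool -x side)
```

```text
table n in tool [ 0.0022 -1.      0.002 ]
handle n in tool [-0.0031 -0.9999  0.0097] 3793
```

```bash
python3 -m handwheel '[0.9,0,-20,0,-1.41,0,2.4,0.9,0,-20,0,-1.41,0,2.4,0.9,0,-20,0,-1.41,0,2.4,0.9,0,-20,0,-1.41,0,2.4,0.9,0,-20,0,-1.41,0,2.4,0.9,0,-20,0,-1.41,0,2.4,0.9,0,-20,0,-1.41,0,2.4,0.9,0,-20,0,-1.41,0,2.4,0.9,0,-20,0,-1.41,0,2.4,0.9,0,-20,0,-1.41,0,2.4]';python3 - <<'E'
from h import *
go([.5374,.1197,.137],-9.6)
E
```

```text
t: 28.73
tcp_pos: [0.5365, 0.1197, 0.1528]
tool_rot: [0.415, -0.573, 0.573, -0.413]
force: [0.8, -0.3, -1.1]
finger_gap: 0.341
shift cm [-0.03  1.58  0.09] turn [ 0.001 -0.153  0.002] alt [-3.000e-03  2.989e+00  2.000e-03] q6 0.34 zc -18.3
```

```bash
python3 -m handwheel '[0,0.8,0.08,0,-0.1,0,2.4,0,1.5,0.08,0,-0.153,0,2.4,0,1.5,0.08,0,-0.153,0,2.4,0,1.5,0.08,0,-0.153,0,2.4,0,1.5,0.08,0,-0.153,0,2.4,0,1.5,0.08,0,-0.153,0,2.4]';python3 - <<'E'
from h import *
go([.5374,.1197,.115],-9.6)
d=snap("wrist","w20"); slot(d,J+AY*.1)
E
```

```text
t: 29.23
tcp_pos: [0.5378, 0.1192, 0.1387]
tool_rot: [0.455, -0.541, 0.542, -0.454]
force: [0.5, 1.4, -1.0]
finger_gap: 0.34
shift cm [-0.05  2.37 -0.05] turn [-0.    -0.007  0.001] alt [-2.000e-03  3.134e+00 -0.000e+00] q6 0.19 zc -10.0
head [0.5374 0.1202] r 13.7 slot line pt [0.5367 0.1181] ang -7.8 off mm -2.15 92
```

View pics/w20.png

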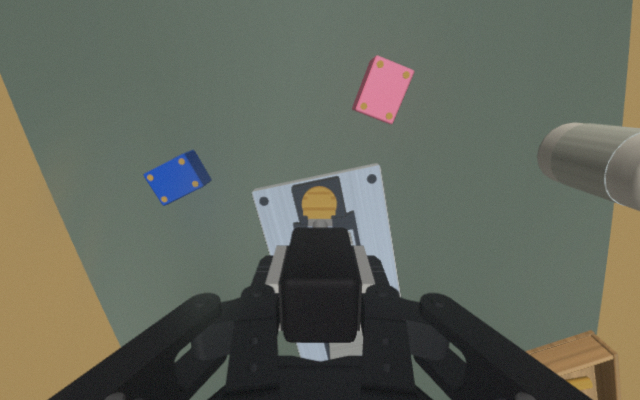

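```bash
python3 -m handwheel '[-0.04,1,-0.04,0,-0.015,0,2.4,-0.04,1.8,-0.04,0,-0.015,0,2.4,-0.04,2.2,-0.04,0,-0.015,0,2.4,-0.04,2.4,-0.04,0,-0.015,0,2.4,-0.04,2.4,-0.04,0,-0.015,0,2.4,-0.04,2.4,-0.04,0,-0.015,0,2.4,-0.04,2.4,-0.04,0,-0.015,0,2.4]';python3 - <<'E'
from h import *
go([.5374,.1196,.108],-9.2)
E
```

```text
t: 29.87
tcp_pos: [0.5375, 0.1196, 0.1145]
tool_rot: [0.459, -0.538, 0.538, -0.458]
force: [-0.4, 0.8, -1.0]
finger_gap: 0.34
shift cm [ 0.    0.65 -0.01] turn [-0.     0.002  0.001] alt [ 2.00e-03 -3.14e+00  0.00e+00] q6 0.18 zc -9.1
```

```bash
python3 -m handwheel '[0,0.3,0,0,0,0,2.4,0,0.55,0,0,0,0,2.4,0,0.65,0,0,0,0,2.4,0,0.65,0,0,0,0,2.4,0,0.65,0,0,0,0,2.4]';python3 - <<'E'
from h import *
s=manip.sense();print(s["force"],s["ft_torque"],s["tcp_pos"])
E
```

```text
t: 30.28
tcp_pos: [0.5372, 0.1196, 0.1079]
tool_rot: [0.459, -0.538, 0.538, -0.458]
force: [-0.2, -0.2, -1.3]
finger_gap: 0.342
[-0.24207275 -0.19709245 -1.27469529] [ 0.03729668  0.02229549 -0.04599605] [0.53721067 0.1196198  0.10787858]
```

In (tip ~32 mm, no force). Go deeper and turn.

```bash
python3 -m handwheel '[0,0.2,0,0,0,0,2.4,0,0.4,0,0,0,0,2.4,0,0.43,0,0,0,0,2.4,0,0.43,0,0,0,0,2.4,0,0.43,0,0,0,0,2.4]' 90;python3 - <<'E'
from h import *
s=manip.sense();print(s["force"],s["ft_torque"],s["tcp_pos"])
E
python3 -m handwheel '[0,0,0,0,0.12,0,2.4,0,0,0,0,0.24,0,2.4,0,0,0,0,0.36,0,2.4,0,0,0,0,0.48,0,2.4,0,0,0,0,0.6,0,2.4,0,0,0,0,0.72,0,2.4,0,0,0,0,0.84,0,2.4,0,0,0,0,0.96,0,2.4,0,0,0,0,1.08,0,2.4,0,0,0,0,1.2,0,2.4]' 90;python3 - <<'E'
from h import *
s=manip.sense();print(s["force"],s["ft_torque"],s["q"][5]);go(s["tcp_pos"],0)
E
```

```text
t: 30.7
tcp_pos: [0.5373, 0.1196, 0.1036]
tool_rot: [0.459, -0.538, 0.538, -0.458]
force: [0.2, 0.3, -0.4]
finger_gap: 0.341
[ 0.17478258  0.32699223 -0.38481735] [ 0.08323958 -0.0083495  -0.02232992] [0.53726504 0.11960564 0.10360871]
t: 31.53
tcp_pos: [0.5377, 0.1189, 0.1037]
tool_rot: [0.073, -0.702, 0.704, -0.073]
force: [0.0, -2.4, -0.0]
finger_gap: 0.343
[ 0.04641035 -2.39652227 -0.04923481] [-0.52035532 -0.10156227  0.11936015] 1.382757871235862
shift cm [0. 0. 0.] turn [-0.002 -1.364  0.002] alt [-0.002  1.778 -0.002] q6 1.38 zc -78.1
```

```bash
python3 -m handwheel '[0,0,0,0,0.08,0,2.4,0,0,0,0,0.16,0,2.4,0,0,0,0,0.24,0,2.4,0,0,0,0,0.24,0,2.4]' 90;python3 - <<'E'
from h import *
s=manip.sense();print(s["force"],s["ft_torque"],s["q"][5]);go(s["tcp_pos"],0)
E
python3 -m handwheel '[0,0,0,0,0.06,0,2.4,0,0,0,0,0.1,0,2.4,0,0,0,0,0.1,0,2.4]' 90;python3 - <<'E'
from h import *
s=manip.sense();print(s["force"],s["ft_torque"],s["q"][5]);go(s["tcp_pos"],0)
E
```

```text
t: 31.87
tcp_pos: [0.5378, 0.1188, 0.1037]
tool_rot: [-0.01, -0.706, 0.708, 0.01]
force: [0.7, -3.1, -0.5]
finger_gap: 0.339
[ 0.66194895 -3.10558312 -0.47945394] [-0.63262012 -0.15668399  0.02087782] 1.6182199678455444
shift cm [0. 0. 0.] turn [-0.002  1.542 -0.003] alt [-0.003 -1.599  0.002] q6 1.62 zc -91.6
t: 32.12
tcp_pos: [0.5377, 0.1188, 0.1037]
tool_rot: [-0.044, -0.705, 0.707, 0.044]
force: [1.0, -3.8, -1.7]
finger_gap: 0.34
[ 0.97538737 -3.8155253  -1.70518657] [-0.94465621 -0.25391768  0.19270811] 1.7151989991115817
shift cm [0. 0. 0.] turn [-0.002  1.446 -0.003] alt [-0.003 -1.696  0.002] q6 1.72 zc -97.2
```

Stop felt. Back off, lift and check.

```bash
python3 -m handwheel '[0,0,0,0,0.03,0,2.4,0,0,0,0,0.03,0,2.4,0,0,0,0,-0.09,0,2.4,0,0,0,0,-0.13,0,2.4,0,0,0,0,-0.13,0,2.4]' 90
python3 -m handwheel '[0,-0.5,0,0,0,0,2.4,0,-1.5,0,0,0,0,2.4,0,-3,0,0,0,0,2.4,0,-4,0,0,0,0,2.4,0,-5,0,0,0,0,2.4,0,-5,0,0,0,0,2.4,0,-5,0,0,0,0,2.4]';python3 - <<'E'
from h import *
s=manip.sense(); T=R.from_quat(s["tool_rot"]).as_matrix(); print(s["force"],s["ft_torque"])
d=snap("wrist","w21"); slot(d,J+AY*.1);slot(d,J-AY*.1)
P=cloud(d); Q=(P-s["tcp_pos"])@T
m=(abs(Q[...,0])<.025)&(abs(Q[...,2])<.0155)&(Q[...,1]>-.03)&(Q[...,1]<-.018)
q=Q[m]; y=np.median(q[:,1]); t=q[abs(q[:,1]-y)<.003]; print(y,np.percentile(t,[1,99],axis=0).round(4))
go([.4465,-.278,.186],-3.5)
E
```

```text
t: 32.53
tcp_pos: [0.5374, 0.1202, 0.1038]
tool_rot: [0.001, -0.707, 0.707, -0.001]
force: [0.2, -0.5, -0.6]
finger_gap: 0.337
t: 33.12
tcp_pos: [0.5376, 0.1198, 0.1546]
tool_rot: [0.0, -0.707, 0.708, -0.001]
force: [-0.2, -0.7, -0.9]
finger_gap: 0.343
[-0.20102075 -0.72051044 -0.91705431] [-0.05039431 -0.01211427 -0.01779761]
head [0.5381 0.1198] r 14.0 slot line pt [0.5359 0.1197] ang -83.2 off mm -2.18 83
head [ 0.5454 -0.0786] r 15.2 slot line pt [ 0.5431 -0.0764] ang -89.5 off mm -2.25 81
-0.023487570998061508 [[-0.0145 -0.025  -0.0151]
 [ 0.0143 -0.0207  0.0153]]
shift cm [ 9.13 -3.16 39.76] turn [-1.000e-03 -1.508e+00  1.000e-03] alt [-1.000e-03  1.634e+00 -1.000e-03] q6 1.59 zc -89.9
```

View pics/w21.png

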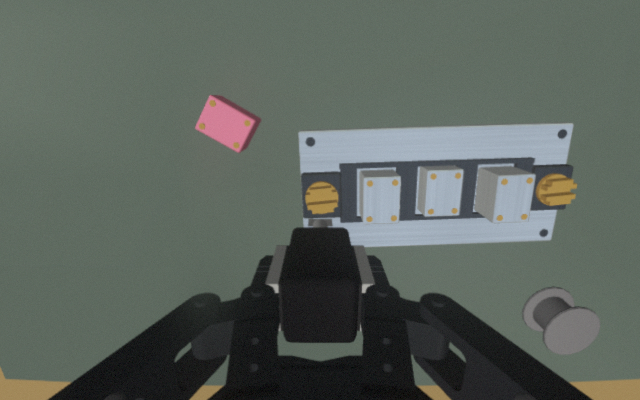

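```bash
python3 -m handwheel '[9.1,-2.5,39.8,0,-0.063,0,2.4,9.1,-2.5,39.8,0,-0.063,0,2.4,9.1,-2.5,39.8,0,-0.063,0,2.4,9.1,-2.5,39.8,0,-0.063,0,2.4,9.1,-2.5,39.8,0,-0.063,0,2.4,9.1,-2.5,39.8,0,-0.063,0,2.4,9.1,-2.5,39.8,0,-0.063,0,2.4,9.1,-2.5,39.8,0,-0.063,0,2.4,9.1,-2.5,39.8,0,-0.063,0,2.4,9.1,-2.5,39.8,0,-0.063,0,2.4]'; python3 -m handwheel '[0,0,0,0,0,0,2.4,0,0,0,0,0,0,2.4,0,0,0,0,0,0,2.4,0,0,0,0,0,0,2.4]';python3 - <<'E'
from h import *
go([.4465,-.278,.155],-93.5)
d=snap("wrist","w22"); P=cloud(d); z=P[...,2]
m=((abs(z-.055)<.004)&(abs(P[...,0]-.446)<.06)&(abs(P[...,1]+.279)<.06)); print(rect(P[m]),np.median(z[m]),m.sum())
E
```

```text
t: 34.0
tcp_pos: [0.4458, -0.2811, 0.1787]
tool_rot: [0.023, -0.706, 0.707, -0.022]
force: [0.8, -0.6, -0.5]
finger_gap: 0.338
t: 34.33
tcp_pos: [0.4466, -0.2767, 0.1785]
tool_rot: [-0.024, 0.707, -0.706, 0.023]
force: [-0.6, 0.4, -1.3]
finger_gap: 0.343
shift cm [0.01 2.35 0.14] turn [0.001 0.127 0.002] alt [ 3.000e-03 -3.015e+00 -1.000e-03] q6 0.74 zc -86.2
(array([ 0.44669446, -0.27839572]), 70.89240264892578, 70.28743743896484, -3.8421859741210938) 0.054937546431449144 5430
```

View pics/w22.png

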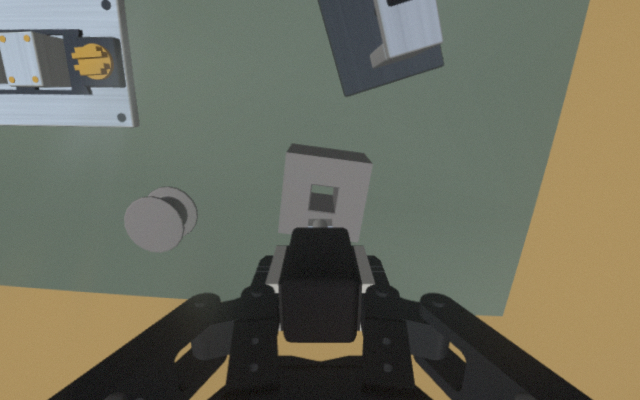

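```bash
python3 -m handwheel '[0,1.5,0.1,0,0.1,0,2.4,0,2.8,0.1,0,0.127,0,2.4,0,3.7,0.1,0,0.127,0,2.4,0,4,0.1,0,0.127,0,2.4,0,4,0.1,0,0.127,0,2.4,0,4,0.1,0,0.127,0,2.4]';python3 - <<'E'
from h import *
go([.4466,-.2782,.10],-93.7)
E
```

```text
t: 34.88
tcp_pos: [0.4474, -0.2791, 0.1393]
tool_rot: [-0.021, -0.706, 0.707, 0.022]
force: [-1.0, 0.1, -0.4]
finger_gap: 0.343
shift cm [ 0.08  3.93 -0.09] turn [-0.001  0.004  0.   ] alt [ 1.000e-03 -3.138e+00  2.000e-03] q6 0.86 zc -93.5
```

```bash
python3 -m handwheel '[0.08,0.5,-0.08,0,0.004,0,2.4,0.08,1.5,-0.08,0,0.004,0,2.4,0.08,2.5,-0.08,0,0.004,0,2.4,0.08,3.4,-0.08,0,0.004,0,2.4,0.08,3.8,-0.08,0,0.004,0,2.4,0.08,4,-0.08,0,0.004,0,2.4,0.08,4,-0.08,0,0.004,0,2.4]';python3 - <<'E'
from h import *
go([.4466,-.2782,.0867],-93.7);print(manip.sense()["force"])
E
```

```text
t: 35.47
tcp_pos: [0.446, -0.2785, 0.0984]
tool_rot: [-0.023, -0.707, 0.707, 0.024]
force: [-0.4, -0.4, -0.9]
finger_gap: 0.34
shift cm [-0.06  1.17 -0.03] turn [-0.    -0.002  0.002] alt [-2.00e-03  3.14e+00 -0.00e+00] q6 0.87 zc -93.8
[-0.37386732 -0.37109891 -0.92405736]
```

```bash
python3 -m handwheel '[-0.03,0.6,0,0,0,0,2.4,-0.03,1.0,0,0,0,0,2.4,-0.03,1.15,0,0,0,0,2.4,-0.03,1.15,0,0,0,0,2.4,-0.03,1.15,0,0,0,0,2.4]';python3 - <<'E'
from h import *
go([.4466,-.2782,.0862],-93.7);print(manip.sense()["force"])
E
```

```text
t: 35.88
tcp_pos: [0.4466, -0.2787, 0.0877]
tool_rot: [-0.023, -0.706, 0.707, 0.024]
force: [0.4, 0.3, -1.2]
finger_gap: 0.337
shift cm [ 0.01  0.15 -0.05] turn [-0.001 -0.002  0.   ] alt [-1.00e-03  3.14e+00 -2.00e-03] q6 0.87 zc -93.8
[ 0.37841765  0.29149578 -1.22972646]
```

```bash
python3 -m handwheel '[0,0.1,0,0,0,0,2.4,0,0.15,0,0,0,0,2.4,0,0.15,0,0,0,0,2.4]';python3 -m handwheel '[0,0,0,0,0,0,5,0,0,0,0,0,0,6,0,0,0,0,0,0,6,0,0,0,0,0,0,6,0,-3,0,0,0,0,6,0,-7,0,0,0,0,6,0,-10,0,0,0,0,6,0,-10,0,0,0,0,6,0,-10,0,0,0,0,6]' 40;python3 - <<'E'
from h import *
d=snap("wrist","w23"); P=cloud(d); z=P[...,2]
m=((abs(z-.11)<.006)&(abs(P[...,0]-.446)<.06)&(abs(P[...,1]+.279)<.06)); print(rect(P[m]),np.median(z[m]),m.sum())
m=((abs(z-.126)<.005)&(abs(P[...,0]-.6)<.08)&(abs(P[...,1]+.32)<.08)); print("grip",rect(P[m]),np.median(z[m]),m.sum())
m=((abs(z-.084)<.005)&(abs(P[...,0]-.6)<.08)&(abs(P[...,1]+.32)<.08)); print("bar",rect(P[m]),np.median(z[m]),m.sum())
go([.598,-.318,.19],22)
E
```

```text
t: 36.13
tcp_pos: [0.4467, -0.2788, 0.0863]
tool_rot: [-0.023, -0.706, 0.707, 0.023]
force: [-0.4, -0.4, -0.5]
finger_gap: 0.343
t: 36.88
tcp_pos: [0.4476, -0.2794, 0.1882]
tool_rot: [-0.025, -0.705, 0.708, 0.022]
force: [-0.9, 0.1, -1.2]
finger_gap: 0.701
(array([ 0.4466752 , -0.27763904]), 30.099550247192383, 30.018234252929688, -4.37646484375) 0.10976317560514046 1744
grip (array([0., 0.]), 0.0, 0.0, 0.0) nan 0
bar (array([ 0.57736365, -0.32433438]), 37.5042839050293, 36.612037658691406, 20.138229370117188) 0.0838796036807846 2625
shift cm [-15.37  -0.32   2.94] turn [-2.000e-03  1.121e+00 -1.000e-03] alt [-2.000e-03 -2.021e+00  2.000e-03] q6 0.87 zc -93.8
  return _methods._mean(a, axis=axis, dtype=dtype,
  ret = ret.dtype.type(ret / rcount)
```

View pics/w23.png

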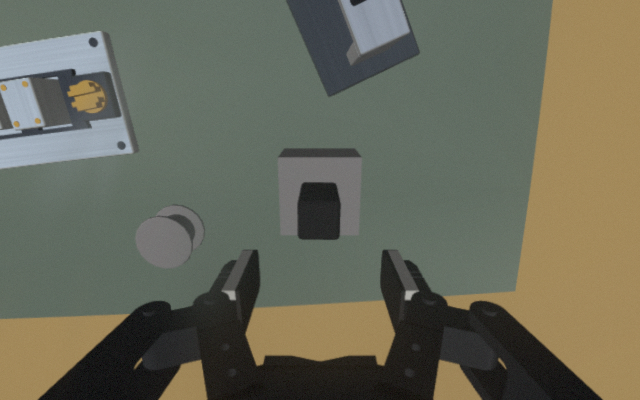

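```bash
python3 -m handwheel '[-15.4,-3,3,0,-1.2,0,6,-15.4,-3,3,0,-1.2,0,6,-15.4,-3,3,0,-1.2,0,6,-15.4,-3,3,0,-1.2,0,6,-15.4,-3,3,0,-1.2,0,6,-15.4,-3,3,0,-1.2,0,6,-15.4,-3,3,0,-1.2,0,6,-15.4,-3,3,0,-1.2,0,6,-15.4,-3,3,0,-1.2,0,6,-15.4,-3,3,0,-1.2,0,6]';python3 -m handwheel '[0,0,0,0,-0.82,0,6,0,0,0,0,-0.82,0,6,0,0,0,0,-0.82,0,6,0,0,0,0,-0.82,0,6,0,0,0,0,-0.82,0,6,0,0,0,0,-0.82,0,6,0,0,0,0,-0.82,0,6,0,0,0,0,-0.82,0,6,0,0,0,0,-0.82,0,6]';cat >> h.py <<'E'
def gauge(c,save=None,base=.012,n="wrist"):
    d=snap(n,save); P=cloud(d); z=P[...,2]; near=(np.hypot(P[...,0]-c[0],P[...,1]-c[1])<.06)
    for nm,h in (("grip",.114),("bar",.072)):
        m=near&(abs(z-base-h)<.004)
        if m.sum()<30: print(nm,"none"); continue
        uv=np.argwhere(m)[:,::-1]; r=rect(onplane(d,uv,base+h)); print(nm,r[0].round(4),"%.1fx%.1f a %.1f"%r[1:],"z %.4f"%np.median(z[m]),m.sum())
    return d,P
E
python3 - <<'E'
from h import *
s=manip.sense(); print(s["q"][5])
d,P=gauge([.598,-.318],"w24"); z=P[...,2]
m=(abs(z-.012)<.004)&(np.hypot(P[...,0]-.6,P[...,1]+.32)<.1)
print("pad",rect(P[m]))
go([.598,-.318,.11],22)
E
```

```text
t: 37.77
tcp_pos: [0.5972, -0.3179, 0.2131]
tool_rot: [-0.382, 0.597, -0.594, 0.38]
force: [-0.4, -0.2, -0.9]
finger_gap: 0.702
t: 38.52
tcp_pos: [0.5975, -0.3181, 0.214]
tool_rot: [0.586, -0.398, 0.395, -0.585]
force: [0.4, 0.5, -0.4]
finger_gap: 0.699
-1.0338491608378206
grip [ 0.5991 -0.3151] 26.6x25.3 a -69.0 z 0.1257 1210
bar [ 0.5989 -0.3152] 83.6x36.6 a 20.3 z 0.0838 2874
pad (array([ 0.60559717, -0.31062024]), 130.49441528320312, 90.00659942626953, 21.23082160949707)
shift cm [1.000e-02 1.044e+01 7.000e-02] turn [ 0.003 -0.003 -0.002] alt [3.000e-03 3.139e+00 4.000e-03] q6 -1.03 zc 21.8
```

View pics/w24.png

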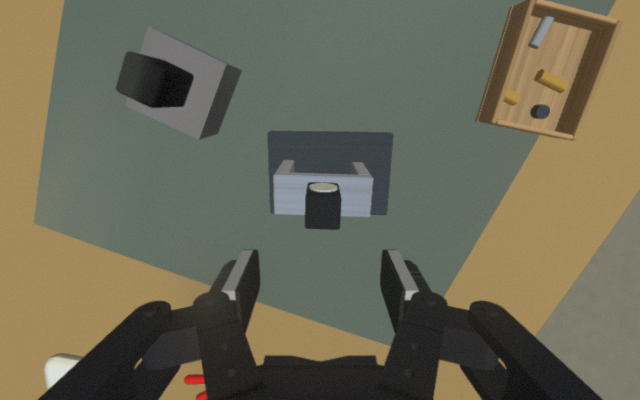

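Run:
```python
from h import *
go([.599,-.3151,.108],20.4)
```

```text
shift cm [-0.22 10.64  0.27] turn [ 0.003  0.025 -0.002] alt [-3.000e-03 -3.117e+00 -4.000e-03] q6 -1.03 zc 21.8
```

```bash
python3 -m handwheel '[-0.22,3.5,0.27,0.003,0.025,0,6,-0.22,6.5,0.27,0.003,0.025,0,6,-0.22,8.5,0.27,0.003,0.025,0,6,-0.22,9.7,0.27,0.003,0.025,0,6,-0.22,10.3,0.27,0.003,0.025,0,6,-0.22,10.6,0.27,0.003,0.025,0,6,-0.22,10.6,0.27,0.003,0.025,0,6,-0.22,10.6,0.27,0.003,0.025,0,6]';python3 - <<'E'
from h import *
go([.599,-.3151,.108],20.4)
E
```

```text
t: 39.23
tcp_pos: [0.6008, -0.3164, 0.1115]
tool_rot: [-0.581, 0.401, -0.405, 0.581]
force: [0.1, -0.5, 0.6]
finger_gap: 0.704
shift cm [-0.19  0.35 -0.12] turn [-0.003  0.002  0.003] alt [ 0.005 -3.14   0.005] q6 -1.01 zc 20.5
```

```bash
python3 -m handwheel '[-0.1,0.2,-0.1,0,0,0,6,-0.1,0.3,-0.1,0,0,0,6,-0.1,0.3,-0.1,0,0,0,6]';python3 - <<'E'
from h import *
go([.599,-.3151,.108],20.4)
E
```

```text
t: 39.48
tcp_pos: [0.5988, -0.3153, 0.1079]
tool_rot: [-0.581, 0.402, -0.404, 0.581]
force: [-0.9, -0.2, -0.8]
finger_gap: 0.704
shift cm [-0.01 -0.01  0.02] turn [-0.003  0.002  0.002] alt [ 3.00e-03 -3.14e+00  4.00e-03] q6 -1.01 zc 20.5
```

```bash
python3 -m handwheel '[0,0,0,0,0,0,2.0,0,0,0,0,0,0,2.0,0,0,0,0,0,0,2.0,0,0,0,0,0,0,2.0,0,0,0,0,0,0,2.0,0,-1.5,0,0,0,0,2.0,0,-4,0,0,0,0,2.0,0,-7,0,0,0,0,2,0,-8,0,0,0,0,2,0,-8,0,0,0,0,2]' 60;python3 - <<'E'
from h import *
s=manip.sense();print(s["force"],s["ft_torque"])
T=R.from_quat(s["tool_rot"]).as_matrix(); d=snap("wrist","w25"); P=cloud(d); Q=(P-s["tcp_pos"])@T
m=(abs(Q[...,0])<.03)&(abs(Q[...,2])<.05)&(abs(Q[...,1]-.024)<.004)&(d["frame"].sum(2)>200); q=Q[m]; print("bar",np.median(q[:,1]),np.percentile(q,[1,99],axis=0).round(4))
go([.5426,-.0327,.185],2.2)
E
```

```text
t: 40.32
tcp_pos: [0.6002, -0.3163, 0.1901]
tool_rot: [-0.581, 0.4, -0.406, 0.581]
force: [0.8, 0.2, -3.3]
finger_gap: 0.293
[ 0.82906859  0.22501526 -3.30552991] [-0.02327792 -0.04253873  0.03121061]
bar 0.02372257392459235 [[-0.0172  0.0221 -0.0405]
 [ 0.017   0.0275  0.0419]]
shift cm [-28.45   0.22   4.63] turn [-0.004  0.32   0.002] alt [ 0.003 -2.822  0.005] q6 -1.01 zc 20.5
```

View pics/w25.png

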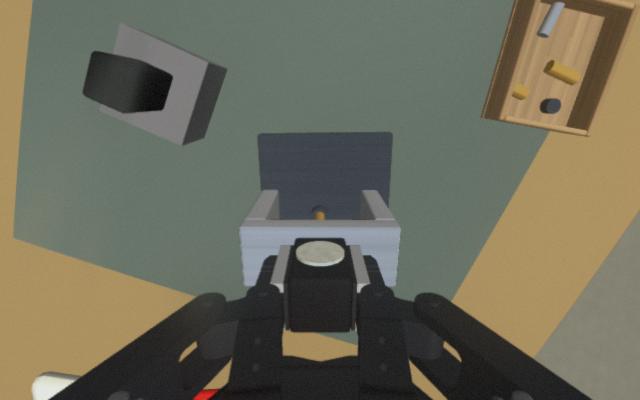

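```bash
python3 -m handwheel '[-28.4,0.2,4.6,-0.003,0.32,0,2,-28.4,0.2,4.6,-0.003,0.32,0,2,-28.4,0.2,4.6,-0.003,0.32,0,2,-28.4,0.2,4.6,-0.003,0.32,0,2,-28.4,0.2,4.6,-0.003,0.32,0,2,-28.4,0.2,4.6,-0.003,0.32,0,2,-28.4,0.2,4.6,-0.003,0.32,0,2,-28.4,0.2,4.6,-0.003,0.32,0,2,-28.4,0.2,4.6,-0.003,0.32,0,2,-28.4,0.2,4.6,-0.003,0.32,0,2]';python3 -m handwheel '[0,0,0,0,0,0,2,0,0,0,0,0,0,2,0,0,0,0,0,0,2,0,0,0,0,0,0,2]';python3 - <<'E'
from h import *
go([.5426,-.0327,.17],2.2)
d=snap("wrist","w26"); bays(d)
for n in ("scene","side"):
    e=snap(n,"g1"+n); P=cloud(e); z=P[...,2]
    for nm,c,zt in (("mid",(.539,.0715),.04),("low",(.5415,.0194),.034),("tall",(.5426,-.0327),.046)):
        m=(abs(z-zt)<.003)&(abs(P[...,0]-c[0])<.026)&(abs(P[...,1]-c[1])<.026)&(e["frame"].astype(int).sum(2)>250)
        if m.sum()>40: print(n,nm,rect(P[m]),m.sum())
E
```

```text
t: 41.2
tcp_pos: [0.5416, -0.0329, 0.1837]
tool_rot: [0.51, -0.491, 0.49, -0.509]
force: [-0.2, -1.2, -3.4]
finger_gap: 0.297
t: 41.53
tcp_pos: [0.5422, -0.0342, 0.1848]
tool_rot: [0.509, -0.491, 0.491, -0.509]
force: [-0.0, 0.2, -3.5]
finger_gap: 0.296
shift cm [-0.15  1.48  0.04] turn [ 0.001 -0.002  0.001] alt [-1.000e-03  3.139e+00  1.000e-03] q6 -0.30 zc 2.1
bay? [276.  98.] 6415 [0.5033 0.0267] 196.3x34.5 a -87.9
bay? [364.  97.] 6396 [0.5788 0.0294] 196.3x34.5 a -87.7
scene mid (array([0.54447791, 0.06702389]), 32.06019592285156, 30.84516716003418, -78.2466812133789) 75
scene low (array([0.54414319, 0.01490168]), 39.4221076965332, 33.16921615600586, 1.1695879697799683) 90
scene tall (array([ 0.5434317 , -0.03615528]), 39.01571273803711, 32.74293899536133, 3.857389211654663) 138
side mid (array([0.53605994, 0.07106829]), 40.63053894042969, 30.1439151763916, -2.4717788696289062) 163
side low (array([0.54080139, 0.01816701]), 40.16175842285156, 30.43564224243164, 2.7013494968414307) 154
side tall (array([ 0.539659  , -0.03267434]), 39.44635009765625, 29.648651123046875, 3.2379353046417236) 144
```

View pics/w26.png

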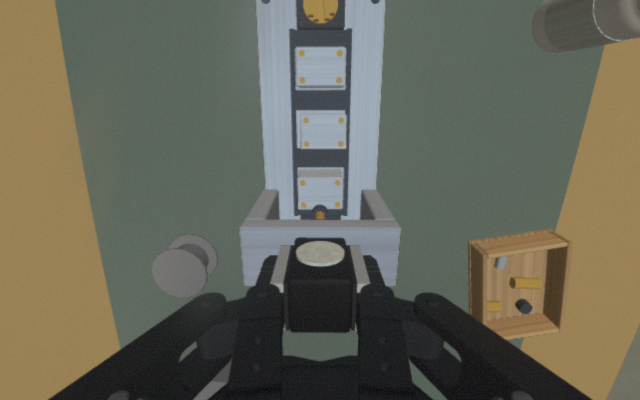

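View pics/g1side.png

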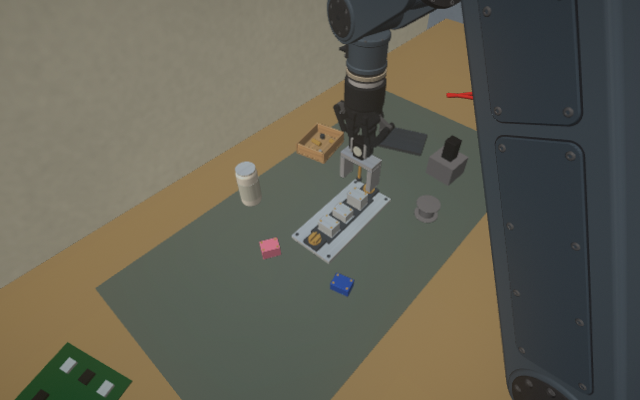

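Run:
```python
from h import *
near(.5391,.0714,.040,None,.026);near(.5411,.0194,.034,None,.026); near(.543,-.033,.046,None,.026)
go([.5427,-.0328,.125],2.2)
```

```text
near [320.  67.] [0.5391 0.071 ] 40.4x30.3 a 2.2 z 0.0400
near [323. 132.] [0.5435 0.0192] 40.0x29.3 a 2.2 z 0.0339
near [320. 192.] [ 0.5424 -0.0328] 39.7x29.9 a 3.4 z 0.0458
shift cm [-0.04  6.01  0.06] turn [ 0.    -0.001  0.001] alt [-1.000e-03  3.141e+00  1.000e-03] q6 -0.30 zc 2.2
```

```bash
python3 -m handwheel '[-0.04,2.5,0.02,0,0,0,2,-0.04,4.5,0.02,0,0,0,2,-0.04,5.6,0.02,0,0,0,2,-0.04,6,0.02,0,0,0,2,-0.04,6,0.02,0,0,0,2,-0.04,6,0.02,0,0,0,2,-0.04,6,0.02,0,0,0,2]';python3 - <<'E'
from h import *
go([.5423,-.0328,.108],2.2); print(manip.sense()["force"])
E
```

```text
t: 42.42
tcp_pos: [0.5426, -0.0328, 0.1259]
tool_rot: [0.51, -0.49, 0.491, -0.509]
force: [-0.3, -0.2, -2.3]
finger_gap: 0.299
shift cm [ 0.    1.79 -0.03] turn [-0.    -0.     0.001] alt [-2.000e-03  3.141e+00 -1.000e-03] q6 -0.30 zc 2.2
[-0.27564974 -0.16596883 -2.33235635]
```

```bash
python3 -m handwheel '[0,0.8,-0.03,0,0,0,2,0,1.3,-0.03,0,0,0,2,0,1.6,-0.03,0,0,0,2,0,1.75,-0.03,0,0,0,2,0,1.82,-0.03,0,0,0,2,0,1.82,-0.03,0,0,0,2]';python3 - <<'E'
from h import *
go([.5423,-.0328,.108],2.2); print(manip.sense()["force"])
E
```

```text
t: 42.92
tcp_pos: [0.5422, -0.0328, 0.1076]
tool_rot: [0.51, -0.49, 0.491, -0.509]
force: [-0.7, 1.5, 3.7]
finger_gap: 0.299
shift cm [-0.   -0.04  0.01] turn [-0.    -0.     0.001] alt [-2.000e-03  3.141e+00 -0.000e+00] q6 -0.30 zc 2.2
[-0.66580938  1.47079816  3.72226458]
```

```bash
python3 -m handwheel '[0,0,0,0,0,0,4.5,0,0,0,0,0,0,4.5,0,0,0,0,0,0,4.5,0,0,0,0,0,0,4.5,0,0,0,0,0,0,4.5,0,0,0,0,0,0,4.5,0,0,0,0,0,0,4.5,0,0,0,0,0,0,4.5,0,0,0,0,0,0,4.5,0,0,0,0,0,0,4.5]' 60;python3 -m handwheel '[0,0,0,0,0,0,4.5,0,0,0,0,0,0,4.5,0,0,0,0,0,0,4.5,0,0,0,0,0,0,4.5,0,0,0,0,0,0,4.5,0,0,0,0,0,0,4.5,0,0,0,0,0,0,4.5]';python3 - <<'E'
from h import *
d,P=gauge([.543,-.033],"w27")
for n in("scene","side"):
    e=snap(n); u,v=project(e,[.543,-.033,.05])[0].astype(int)
    cv2.imwrite(f"pics/g2{n}.png",cv2.resize(e["frame"][v-45:v+45,u-50:u+50,::-1],None,fx=6,fy=6,interpolation=cv2.INTER_CUBIC))
E
```

```text
t: 43.75
tcp_pos: [0.5419, -0.0327, 0.1068]
tool_rot: [0.51, -0.49, 0.49, -0.509]
force: [0.3, 0.2, 0.3]
finger_gap: 0.527
t: 44.33
tcp_pos: [0.5419, -0.0327, 0.1068]
tool_rot: [0.51, -0.49, 0.49, -0.509]
force: [0.6, -0.2, -0.7]
finger_gap: 0.526
grip [ 0.5426 -0.0316] 70.5x27.9 a 2.2 z 0.1259 4837
bar [ 0.5425 -0.0323] 83.3x37.0 a 2.2 z 0.0838 4806
```

View pics/g2scene.png

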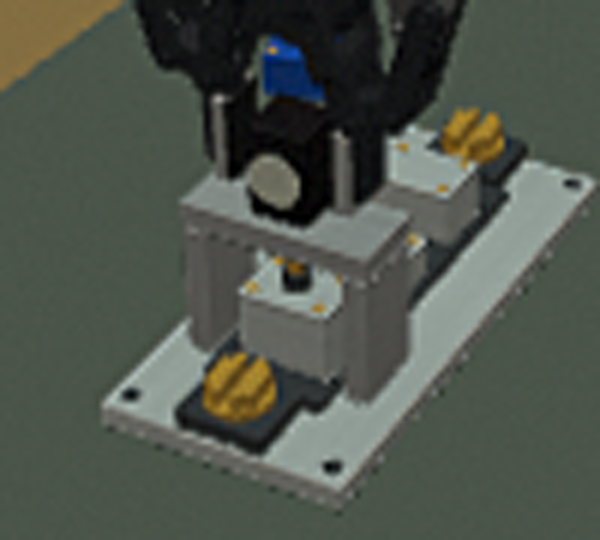

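View pics/g2side.png

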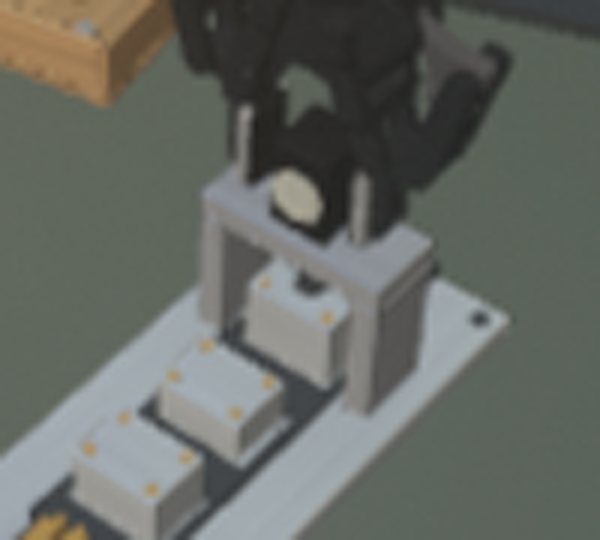

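View pics/w27.png

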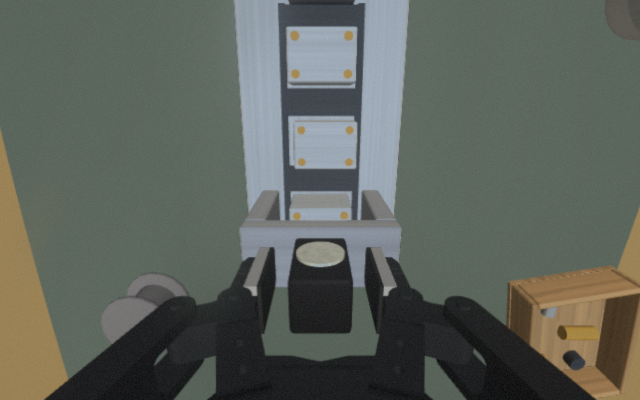

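```bash
python3 -m handwheel '[0,0,0,0,0,0,4.5,0,0,0,0,0,0,2,0,0,0,0,0,0,2,0,0,0,0,0,0,2,0,0,0,0,0,0,2,0,-1.5,0,0,0,0,2,0,-3.5,0,0,0,0,2,0,-5.5,0,0,0,0,2,0,-6,0,0,0,0,2,0,-6,0,0,0,0,2]' 60;python3 - <<'E'
from h import *
s=manip.sense(); print(s["force"]); T=R.from_quat(s["tool_rot"]).as_matrix(); d=snap("wrist","w28"); P=cloud(d); Q=(P-s["tcp_pos"])@T
m=(abs(Q[...,0])<.03)&(abs(Q[...,2])<.05)&(abs(Q[...,1]-.024)<.004)&(d["frame"].sum(2)>200); q=Q[m]; print("bar",np.median(q[:,1]),np.percentile(q,[1,99],axis=0).round(4))
near(.5391,.0714,.040,None,.026);near(.5425,.0194,.034,None,.026); near(.543,-.033,.046,None,.026)
go([.5387,.0712,.165],2.2)
E
```

```text
t: 45.32
tcp_pos: [0.5426, -0.0328, 0.1677]
tool_rot: [-0.509, 0.49, -0.491, 0.51]
force: [-0.9, -0.5, -2.4]
finger_gap: 0.295
[-0.89018664 -0.51451685 -2.44531853]
bar 0.023145950414934405 [[-0.0175  0.0215 -0.0406]
 [ 0.0168  0.0275  0.0418]]
near [321.  66.] [0.5391 0.0709] 40.4x29.6 a 2.2 z 0.0400
near [325. 135.] [0.5435 0.0192] 39.9x29.9 a 2.3 z 0.0339
near [322. 199.] [ 0.5426 -0.0326] 40.1x29.8 a 3.4 z 0.0458
shift cm [-10.36   0.04   0.18] turn [ 0.004 -0.    -0.   ] alt [0.    3.141 0.006] q6 -0.30 zc 2.2
```

```bash
python3 -m handwheel '[-4,0,0.1,0,0,0,2,-8,0,0.1,0,0,0,2,-10.2,0,0.1,0,0,0,2,-10.3,0,0.1,0,0,0,2,-10.3,0,0.1,0,0,0,2,-10.3,0,0.1,0,0,0,2,-10.3,0,0.1,0,0,0,2]';python3 - <<'E'
from h import *
go([.5385,.0710,.12],2.2)
E
```

```text
t: 46.1
tcp_pos: [0.539, 0.0694, 0.1662]
tool_rot: [0.51, -0.491, 0.491, -0.509]
force: [-0.2, 0.3, -3.5]
finger_gap: 0.297
shift cm [-0.17  4.62 -0.04] turn [ 0.001 -0.001  0.001] alt [-2.00e-03  3.14e+00  2.00e-03] q6 -0.11 zc 2.1
```

```bash
python3 -m handwheel '[-0.12,2,-0.04,0,0,0,2,-0.12,3.5,-0.04,0,0,0,2,-0.12,4.3,-0.04,0,0,0,2,-0.12,4.6,-0.04,0,0,0,2,-0.12,4.6,-0.04,0,0,0,2,-0.12,4.6,-0.04,0,0,0,2,-0.12,4.6,-0.04,0,0,0,2]';python3 - <<'E'
from h import *
go([.5385,.0710,.107],2.2)
E
```

```text
t: 46.68
tcp_pos: [0.5389, 0.0711, 0.1214]
tool_rot: [0.509, -0.49, 0.491, -0.509]
force: [-0.1, 0.0, -1.3]
finger_gap: 0.295
shift cm [ 0.01  1.44 -0.04] turn [-0.    -0.001  0.001] alt [-1.000e-03  3.141e+00 -0.000e+00] q6 -0.11 zc 2.2
```

```bash
python3 -m handwheel '[0,0.6,-0.03,0,0,0,2,0,1,-0.03,0,0,0,2,0,1.3,-0.03,0,0,0,2,0,1.42,-0.03,0,0,0,2,0,1.47,-0.03,0,0,0,2,0,1.47,-0.03,0,0,0,2]';python3 - <<'E'
from h import *
go([.5385,.0710,.107],2.2); print(manip.sense()["force"])
E
```

```text
t: 47.18
tcp_pos: [0.5389, 0.0714, 0.107]
tool_rot: [0.509, -0.49, 0.491, -0.509]
force: [-0.8, -0.9, 4.7]
finger_gap: 0.295
shift cm [ 0.04  0.   -0.04] turn [-0.001 -0.     0.001] alt [-2.000e-03  3.141e+00 -1.000e-03] q6 -0.11 zc 2.2
[-0.83160631 -0.93872758  4.65383662]
```

```bash
python3 -m handwheel '[0,0,0,0,0,0,4.5,0,0,0,0,0,0,4.5,0,0,0,0,0,0,4.5,0,0,0,0,0,0,4.5,0,0,0,0,0,0,4.5,0,0,0,0,0,0,4.5,0,0,0,0,0,0,4.5,0,0,0,0,0,0,4.5,0,0,0,0,0,0,4.5,0,0,0,0,0,0,4.5]' 60;python3 -m handwheel '[0,0,0,0,0,0,4.5,0,0,0,0,0,0,4.5,0,0,0,0,0,0,4.5,0,0,0,0,0,0,4.5,0,0,0,0,0,0,4.5,0,0,0,0,0,0,4.5,0,0,0,0,0,0,4.5]';python3 - <<'E'
from h import *
d,P=gauge([.539,.071],"w29")
e=snap("scene"); u,v=project(e,[.539,.071,.05])[0].astype(int)
cv2.imwrite(f"pics/g3scene.png",cv2.resize(e["frame"][v-45:v+45,u-50:u+50,::-1],None,fx=6,fy=6,interpolation=cv2.INTER_CUBIC))
E
```

```text
t: 48.02
tcp_pos: [0.5382, 0.0714, 0.106]
tool_rot: [0.51, -0.49, 0.49, -0.509]
force: [-0.1, 0.9, 0.4]
finger_gap: 0.526
t: 48.6
tcp_pos: [0.5383, 0.0714, 0.106]
tool_rot: [0.51, -0.49, 0.49, -0.509]
force: [-0.1, -0.8, 0.8]
finger_gap: 0.527
grip [0.5389 0.0722] 70.0x27.7 a 2.2 z 0.1259 4877
bar [0.5394 0.0714] 83.3x37.5 a 2.2 z 0.0838 4731
```

View pics/g3scene.png

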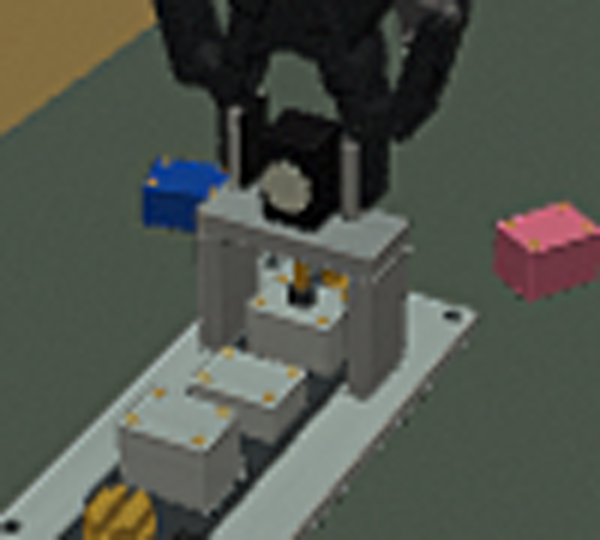

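Foot on the middle of the middle housing, legs flat on the plate. Now the low one.

```bash
python3 -m handwheel '[0,0,0,0,0,0,4.5,0,0,0,0,0,0,2,0,0,0,0,0,0,2,0,0,0,0,0,0,2,0,0,0,0,0,0,2,0,-1.5,0,0,0,0,2,0,-3.5,0,0,0,0,2,0,-5.5,0,0,0,0,2,0,-6,0,0,0,0,2,0,-6,0,0,0,0,2]' 60;python3 - <<'E'
from h import *
s=manip.sense(); print(s["force"]); T=R.from_quat(s["tool_rot"]).as_matrix(); d=snap("wrist","w30"); P=cloud(d); Q=(P-s["tcp_pos"])@T
m=(abs(Q[...,0])<.03)&(abs(Q[...,2])<.05)&(abs(Q[...,1]-.024)<.004)&(d["frame"].sum(2)>200); q=Q[m]; print("bar",np.median(q[:,1]),np.percentile(q,[1,99],axis=0).round(4))
go([.5421,.0192,.165],2.2)
E
```

```text
t: 49.53
tcp_pos: [0.5389, 0.0715, 0.167]
tool_rot: [-0.509, 0.49, -0.491, 0.51]
force: [0.5, -1.0, -3.3]
finger_gap: 0.297
[ 0.47008503 -1.04668773 -3.28905496]
bar 0.022276428903881578 [[-0.0169  0.0208 -0.0405]
 [ 0.0169  0.0275  0.0419]]
shift cm [5.24 0.09 0.21] turn [ 0.    -0.     0.001] alt [-1.000e-03  3.141e+00  1.000e-03] q6 -0.11 zc 2.2
```

```bash
python3 -m handwheel '[3,0,0.18,0,0,0,2,5,0,0.18,0,0,0,2,5.24,0,0.18,0,0,0,2,5.24,0,0.18,0,0,0,2,5.24,0,0.18,0,0,0,2,5.24,0,0.18,0,0,0,2]';python3 - <<'E'
from h import *
near(.5425,.0194,.034,None,.026)
go([.5418,.0193,.12],2.2)
E
```

```text
t: 50.08
tcp_pos: [0.5412, 0.0199, 0.1652]
tool_rot: [0.51, -0.491, 0.49, -0.509]
force: [-0.3, -0.2, -3.6]
finger_gap: 0.291
near [322. 196.] [0.5436 0.0193] 40.0x30.2 a 1.9 z 0.0338
shift cm [0.07 4.54 0.05] turn [0.002 0.    0.   ] alt [ 0.000e+00 -3.141e+00 -3.000e-03] q6 -0.21 zc 2.2
```

```bash
python3 -m handwheel '[0.05,2,0.05,0.001,0,0,2,0.05,3.5,0.05,0.001,0,0,2,0.05,4.3,0.05,0.001,0,0,2,0.05,4.5,0.05,0.001,0,0,2,0.05,4.5,0.05,0.001,0,0,2,0.05,4.5,0.05,0.001,0,0,2,0.05,4.5,0.05,0.001,0,0,2]';python3 - <<'E'
from h import *
go([.5418,.0193,.1063],2.2)
E
```

```text
t: 50.72
tcp_pos: [0.5429, 0.0188, 0.1218]
tool_rot: [-0.509, 0.49, -0.491, 0.51]
force: [-0.8, -0.5, -2.0]
finger_gap: 0.298
shift cm [-0.05  1.55 -0.11] turn [-0.001 -0.     0.001] alt [-1.000e-03  3.142e+00 -2.000e-03] q6 -0.21 zc 2.2
```

```bash
python3 -m handwheel '[-0.03,0.6,-0.06,0,0,0,2,-0.03,1.1,-0.06,0,0,0,2,-0.03,1.4,-0.06,0,0,0,2,-0.03,1.52,-0.06,0,0,0,2,-0.03,1.56,-0.06,0,0,0,2,-0.03,1.56,-0.06,0,0,0,2]';python3 - <<'E'
from h import *
go([.5418,.0193,.1063],2.2); print(manip.sense()["force"])
E
```

```text
t: 51.22
tcp_pos: [0.5425, 0.0188, 0.1062]
tool_rot: [-0.509, 0.49, -0.491, 0.51]
force: [0.2, 0.8, 3.0]
finger_gap: 0.297
shift cm [-0.06 -0.01 -0.07] turn [-0.001 -0.     0.001] alt [-2.000e-03  3.141e+00 -2.000e-03] q6 -0.21 zc 2.2
[0.1695112  0.78619182 3.02186798]
```

```bash
python3 -m handwheel '[0,0,0,0,0,0,4.5,0,0,0,0,0,0,4.5,0,0,0,0,0,0,4.5,0,0,0,0,0,0,4.5,0,0,0,0,0,0,4.5,0,0,0,0,0,0,4.5,0,0,0,0,0,0,4.5,0,0,0,0,0,0,4.5,0,0,0,0,0,0,4.5,0,0,0,0,0,0,4.5]' 60;python3 -m handwheel '[0,0,0,0,0,0,4.5,0,0,0,0,0,0,4.5,0,0,0,0,0,0,4.5,0,0,0,0,0,0,4.5,0,0,0,0,0,0,4.5,0,0,0,0,0,0,4.5,0,0,0,0,0,0,4.5]';python3 - <<'E'
from h import *
d,P=gauge([.542,.019],"w31")
z=P[...,2]; m=(abs(z-.084)<.004)&(abs(P[...,0]-.542)<.045)&(abs(P[...,1]-.019)<.02)
print("bar slope x",np.polyfit(P[m][:,0],z[m],1)[0])
e=snap("scene"); u,v=project(e,[.541,.019,.05])[0].astype(int)
cv2.imwrite(f"pics/g4scene.png",cv2.resize(e["frame"][v-45:v+45,u-50:u+50,::-1],None,fx=6,fy=6,interpolation=cv2.INTER_CUBIC))
e=snap("side"); u,v=project(e,[.541,.019,.05])[0].astype(int)
cv2.imwrite(f"pics/g4side.png",cv2.resize(e["frame"][v-45:v+45,u-50:u+50,::-1],None,fx=6,fy=6,interpolation=cv2.INTER_CUBIC))
E
```

```text
t: 52.05
tcp_pos: [0.542, 0.0189, 0.1055]
tool_rot: [0.51, -0.49, 0.491, -0.509]
force: [0.2, 0.5, 0.1]
finger_gap: 0.528
t: 52.63
tcp_pos: [0.542, 0.0189, 0.1055]
tool_rot: [0.509, -0.49, 0.491, -0.509]
force: [-0.1, 0.0, 0.0]
finger_gap: 0.526
grip [0.5427 0.0197] 69.6x28.0 a 2.7 z 0.1259 4851
bar [0.5434 0.0188] 83.4x37.3 a 3.0 z 0.0838 4705
bar slope x 0.0006017670659617809
```

View pics/g4scene.png

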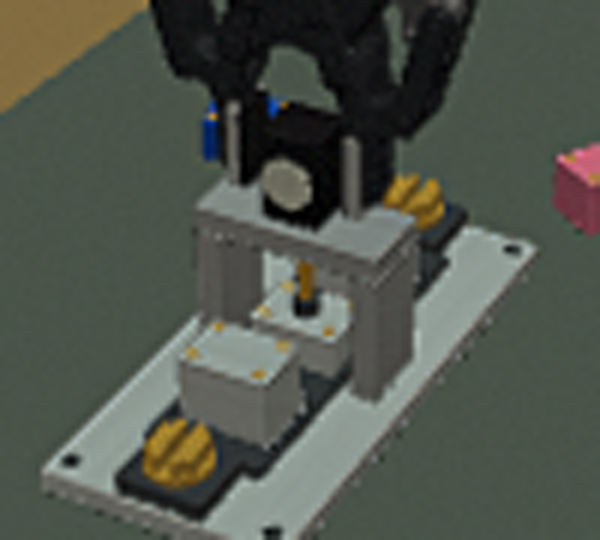

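View pics/g4side.png

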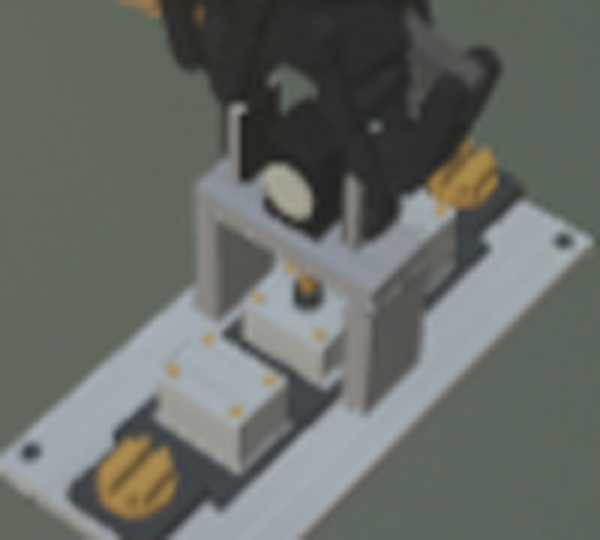

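```bash
python3 -m handwheel '[0,0,0,0,0,0,4.5,0,0,0,0,0,0,2,0,0,0,0,0,0,2,0,0,0,0,0,0,2,0,0,0,0,0,0,2,0,-1.5,0,0,0,0,2,0,-3.5,0,0,0,0,2,0,-5.5,0,0,0,0,2,0,-7,0,0,0,0,2,0,-7,0,0,0,0,2]' 60;python3 - <<'E'
from h import *
s=manip.sense(); print(s["force"]); T=R.from_quat(s["tool_rot"]).as_matrix(); d=snap("wrist","w32"); P=cloud(d); Q=(P-s["tcp_pos"])@T
m=(abs(Q[...,0])<.03)&(abs(Q[...,2])<.05)&(abs(Q[...,1]-.022)<.004)&(d["frame"].sum(2)>200); q=Q[m]; print("bar",np.median(q[:,1]),np.percentile(q,[1,99],axis=0).round(4))
near(.5391,.0714,.040,None,.026);near(.5425,.0194,.034,None,.026)
go([.605,-.311,.18],21.2)
E
```

```text
t: 53.62
tcp_pos: [0.5433, 0.0188, 0.1778]
tool_rot: [-0.509, 0.489, -0.492, 0.51]
force: [1.1, 0.3, -3.7]
finger_gap: 0.295
[ 1.06781081  0.27626355 -3.66786725]
bar 0.021613577481629703 [[-0.0168  0.0201 -0.0405]
 [ 0.0169  0.0256  0.0419]]
near [317. 134.] [0.5391 0.071 ] 40.1x29.4 a 2.1 z 0.0399
near [321. 193.] [0.5435 0.0193] 39.9x30.1 a 1.5 z 0.0338
shift cm [33.23 -0.55  5.15] turn [ 0.002 -0.332  0.   ] alt [-0.     2.81   0.003] q6 -0.21 zc 2.2
```

```bash
python3 -m handwheel '[33.2,-0.5,5.1,0,-0.332,0,2,33.2,-0.5,5.1,0,-0.332,0,2,33.2,-0.5,5.1,0,-0.332,0,2,33.2,-0.5,5.1,0,-0.332,0,2,33.2,-0.5,5.1,0,-0.332,0,2,33.2,-0.5,5.1,0,-0.332,0,2,33.2,-0.5,5.1,0,-0.332,0,2,33.2,-0.5,5.1,0,-0.332,0,2,33.2,-0.5,5.1,0,-0.332,0,2,33.2,-0.5,5.1,0,-0.332,0,2]';python3 -m handwheel '[0,0,0,0,0,0,2,0,0,0,0,0,0,2,0,0,0,0,0,0,2,0,0,0,0,0,0,2]';python3 - <<'E'
from h import *
d=snap("wrist","w33"); P=cloud(d); z=P[...,2]
m=(abs(z-.012)<.004)&(np.hypot(P[...,0]-.6,P[...,1]+.32)<.1)&(d["frame"].astype(int).sum(2)<250)
print("pad",rect(P[m]),m.sum())
uv=np.argwhere(m)[:,::-1]; print(rect(onplane(d,uv,.012)))
for n in ("scene","side"):
    e=snap(n); P=cloud(e); z=P[...,2]; m=(abs(z-.012)<.004)&(np.hypot(P[...,0]-.6,P[...,1]+.31)<.09)
    m=cv2.morphologyEx(m.astype(np.uint8),cv2.MORPH_OPEN,np.ones((3,3)))>0
    print(n,rect(P[m]),m.sum())
go([.605,-.311,.12],21.2)
E
```

```text
t: 54.6
tcp_pos: [0.6049, -0.3149, 0.1782]
tool_rot: [0.583, -0.401, 0.401, -0.582]
force: [-0.3, 0.6, -3.8]
finger_gap: 0.296
t: 54.93
tcp_pos: [0.6053, -0.309, 0.1803]
tool_rot: [0.584, -0.399, 0.399, -0.584]
force: [0.7, 0.2, -3.3]
finger_gap: 0.295
pad (array([ 0.60420813, -0.30618018]), 129.50950622558594, 80.11664581298828, 21.260801315307617) 9162
(array([ 0.60387366, -0.30594089]), 128.94920349121094, 79.50840759277344, 21.313655853271484)
scene (array([ 0.60517554, -0.31359299]), 130.3811492919922, 91.44277954101562, 21.300127029418945) 2790
side (array([ 0.60234772, -0.31098633]), 129.8214569091797, 91.28536987304688, 21.081953048706055) 780
shift cm [ 0.08  6.1  -0.11] turn [-0.     0.001  0.001] alt [ 1.00e-03 -3.14e+00  0.00e+00] q6 -1.01 zc 21.3
```

View pics/w33.png

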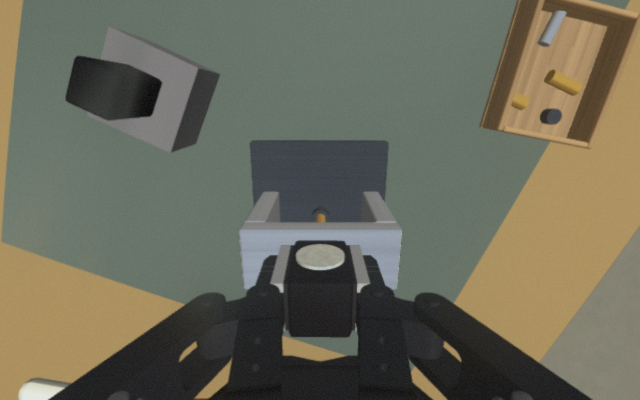

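```bash
python3 -m handwheel '[0.08,2.5,-0.1,0,0,0,2,0.08,4.5,-0.1,0,0,0,2,0.08,5.6,-0.1,0,0,0,2,0.08,6,-0.1,0,0,0,2,0.08,6,-0.1,0,0,0,2,0.08,6,-0.1,0,0,0,2,0.08,6,-0.1,0,0,0,2]';python3 - <<'E'
from h import *
go([.605,-.311,.1058],21.2)
E
```

```text
t: 55.67
tcp_pos: [0.6058, -0.3126, 0.1222]
tool_rot: [0.584, -0.398, 0.401, -0.583]
force: [0.2, -0.1, -3.1]
finger_gap: 0.3
shift cm [-0.19  1.64 -0.02] turn [-0.002  0.     0.003] alt [ 5.000e-03 -3.142e+00  3.000e-03] q6 -1.01 zc 21.2
```

```bash
python3 -m handwheel '[-0.12,0.7,0,0,0,0,2,-0.12,1.2,0,0,0,0,2,-0.12,1.5,0,0,0,0,2,-0.12,1.62,0,0,0,0,2,-0.12,1.66,0,0,0,0,2,-0.12,1.66,0,0,0,0,2]';python3 - <<'E'
from h import *
go([.605,-.311,.1058],21.2);print(manip.sense()["force"])
E
```

```text
t: 56.17
tcp_pos: [0.6045, -0.3107, 0.1055]
tool_rot: [0.584, -0.399, 0.4, -0.583]
force: [-1.6, 1.7, 5.3]
finger_gap: 0.29
shift cm [ 0.05 -0.03  0.04] turn [0.    0.    0.001] alt [ 1.000e-03 -3.142e+00 -0.000e+00] q6 -1.01 zc 21.2
[-1.61785446  1.73832046  5.25606412]
```

Landed. Release, rise, and check everything.

```bash
python3 -m handwheel '[0,0,0,0,0,0,6,0,0,0,0,0,0,6,0,0,0,0,0,0,6,0,0,0,0,0,0,6,0,-2,0,0,0,0,6,0,-5,0,0,0,0,6,0,-8,0,0,0,0,6,0,-11,0,0,0,0,6,0,-11,0,0,0,0,6,0,-11,0,0,0,0,6]' 40;python3 - <<'E'
from h import *
s=manip.sense(); print(s["t"])
d,P=gauge([.605,-.311],"w34"); z=P[...,2]
m=(abs(z-.012)<.004)&(np.hypot(P[...,0]-.6,P[...,1]+.32)<.1); print("pad",rect(P[m]))
loose()
snap("scene","s_end"); snap("side","d_end")
for n in ("scene","side"):
    e=snap(n); P=cloud(e); z=P[...,2]; m=(abs(z-.11)<.004)&(np.hypot(P[...,0]-.4465,P[...,1]+.278)<.04); print("key",rect(P[m]),np.median(z[m]))
    m=(abs(z-.104)<.005)&(np.hypot(P[...,0]-.75,P[...,1]-.119)<.05); print("can",rect(P[m]))
E
```

```text
t: 57.0
tcp_pos: [0.6056, -0.3118, 0.2168]
tool_rot: [0.584, -0.397, 0.402, -0.583]
force: [-0.2, -0.2, -1.2]
finger_gap: 0.704
57.0
grip [ 0.6055 -0.3109] 26.4x25.8 a -68.9 z 0.1258 1196
bar [ 0.6055 -0.3107] 83.5x35.8 a 21.1 z 0.0838 2773
pad (array([ 0.60541199, -0.31045605]), 130.09002685546875, 88.83611297607422, 21.17581558227539)
scene [302. 162.] 90 zt 0.024 [0.426 0.154] 40x33 ang 15 [ 27  64 129]
scene [362. 171.] 130 zt 0.029 [0.598 0.192] 40x32 ang 55 [168  87  99]
scene [309. 199.] 1037 zt 0.046 [0.541 0.013] 130x39 ang -88 [114 113  95]
scene [405. 202.] 217 zt 0.048 [0.755 0.103] 48x18 ang 19 [104 103  89]
scene [231. 208.] 320 zt 0.040 [ 0.405 -0.127] 54x54 ang 18 [89 87 84]
scene [199. 262.] 567 zt 0.049 [ 0.463 -0.299] 98x49 ang 42 [55 54 53]
scene [363. 271.] 908 zt 0.036 [ 0.76  -0.142] 113x90 ang -78 [125  97  57]
scene [229. 298.] 162 zt 0.048 [ 0.579 -0.335] 22x9 ang 80 [86 86 81]
scene [267. 303.] 146 zt 0.048 [ 0.645 -0.303] 34x10 ang -87 [87 86 82]
scene [248. 298.] 58 zt 0.047 [ 0.606 -0.316] 6x3 ang 23 [89 70 33]
side [320. 140.] 514 zt 0.034 [ 0.757 -0.13
[... 547 characters left out ...]
] 305 zt 0.040 [0.536 0.071] 41x30 ang 1 [144 147 146]
side [315. 240.] 230 zt 0.033 [0.535 0.119] 25x22 ang -82 [109  94  67]
side [270. 246.] 244 zt 0.028 [0.595 0.196] 39x31 ang 59 [184 110 123]
side [342. 282.] 249 zt 0.022 [0.423 0.157] 40x30 ang 15 [ 55  80 141]
key (array([ 0.44570566, -0.28150085]), 31.84364128112793, 30.061777114868164, -3.0797653198242188) 0.1097266018804305
can (array([0.74967639, 0.11727754]), 45.09915542602539, 45.098392486572266, -60.19314956665039)
key (array([ 0.44505063, -0.27693597]), 31.226558685302734, 29.38535499572754, 81.21035766601562) 0.10830422627021397
can (array([0.74742871, 0.12033834]), 45.670631408691406, 44.85789108276367, -59.771793365478516)
```

View pics/s_end.png

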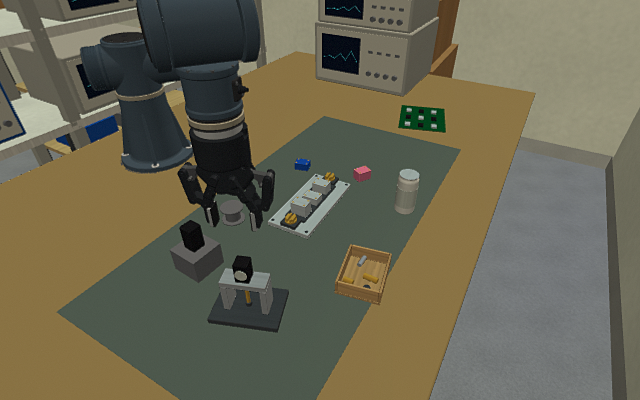

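View pics/w34.png

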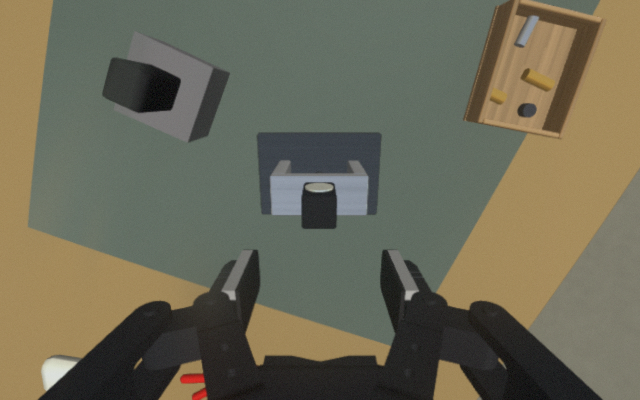

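```bash
python3 -c "
from station import manip
print(manip.sign_off())"
```

```text
the job is handed in; nothing more can be done
None
```

The job is done and handed in at about 57 s of the 210 s allowed.

- **Housings:** all three were present. The tall one is in bay2, the low one in bay1 and the middle one in bay0. Their tops measured 46, 34 and 40 mm, which is right for lying flat on the bay floor.
- **Screws:** I turned both with the key until the torque rose at the stop. The slots then measured about 1.51 rad (right) and 1.49 rad (left), both past the 1.25 needed.
- **Gauge:** I stood it astride the tall, then the middle, then the low housing. Each time I let go for about 1.2–1.4 s, with the crossbar level at 84 mm and the foot seen on the middle of the housing. The gauge's own reading is not in the robot's state, so I judged these placings from the pictures only.
- **Last checks:** the gauge stands within about 0.3 mm of the parking plate's centre. The key is in its stand with its top at 110 mm, and the housings are in their bays. The can, the reel and both look-alikes are where they were.

**Discrepancies:**
- **Low housing:** it sat about 2 mm off its bay's centre along x after I placed the middle one. It stayed flat and inside the bay, so I left it and centred the gauge between the housing and the jig's centre line.
- **Cameras:** the scene and side cameras disagreed with the wrist camera by 2–4 mm, so I relied on the wrist camera.
- **Right screw:** a later, very oblique view of it read about 5° more than the close one.

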